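Check a frame's diagonals with a slide rule and square it with the jig's eccentric

ROBOT

A 6-joint arm with a two-finger parallel gripper is mounted at the origin on the work surface. World frame = base frame: x ahead of the robot, y to its left, z up, the work surface at z = 0. Lengths are in m, angles in rad, forces in N, time in s.
With the tool pointing down it reaches from about 0.35 to 0.725 m from the base axis. Payload 4.3 kg.
Tool frame: the origin (TCP) lies at the very end of the fingers, on their centre line; the grasp point (between the pads) lies 19 mm behind it; z points along the fingers, y is the direction in which the jaws open and shut (so a half turn about z gives the same grasp; the last joint's range is limited). The gripper opens to 85 mm and grips with 20 to 120 N. Pads are 22 mm wide; open, the fingers measure 114 mm over their backs; the gripper's body (76 mm by 85 mm) begins 54 mm behind the grasp point. The pads swing forward as they close: fully open they stand 13 mm farther back than shut.
Start: joints at [-1.244, 0.377, 0.081, 1.274, 0, 1.46], TCP at [0.243, -0.521, 0.231] pointing down, gripper open.
Joint ranges: [-2.72, 2.72], [-0.84, 1.66], [-1.02, 1.22], [-1.77, 2.12], [-1.37, 1.28], [-3.14, 3.14]. Speed limits (rad/s): [2.57, 2.57, 3.14, 3.14, 3.14, 3.14].

INTERFACE

Orientations are given as a rotation vector (axis times angle).
In Python, from bench import ctrl, optics gives the robot as it stands. The module is installed in compiled form; this text tells all that it offers.
- The arm moves only by the tool play_rows, never from a script. Its argument "steps" is a list of rows, each a list of 7 numbers: the turn, a rotation vector about the tool's x, y, z scaled (see below), then the shift along the tool's x, y, z scaled (see below), then the closure, from -1 (fully open) to 1 (shut). A call has 1 to 8 rows; each row shifts and turns the pose as measured when the row begins, along the tool's axes as they then stand; what a row does not reach is not made up. The controller multiplies each number of a shift by 3 cm and each number of a turn by 0.1 rad. A row lasts 1/12 s, in which the tool goes at most 41.7 mm and 7.16 degrees, less where a joint would pass 70% of its speed; a pose out of reach is approached as far as the arm can. A call with a number of a shift or a turn outside -1 to 1 is refused whole. A call with a gripper value outside its range is refused whole. The fingers move at their own pace and stop on an object; "grip_force" is the grip in N (left out, the last holds). Time passes only in rows, so rows that do not move let the fingers close. It gives the time, the measured TCP pose, the force and the opening at its end, in the units of the state.
- ctrl.read_state(): the state, without advancing time (a new reading comes with each control period).
- optics.camera(name): name is "scene" or "top"; returns (picture, depth): 480x640x3 uint8, blue, green, red; 480x640 float32, m along the optical axis (not along the pixel's ray), 0 where there is no reading.
- optics.camera_model(name): a dict with "fov_y" (degrees; the focal length in pixels is half the picture's height over the tangent of half this angle, whatever the lens; pixels are square), "cx", "cy" (the principal point, pixels), "k1" (the pictures are not rectified: a ray, as slopes to the right and down, at radius r is drawn at 1 + k1 r^2 times it, then the intrinsics apply), "R" (3x3) and "t" (3): a world point X has camera coordinates R X + t. Camera axes: x right, y down, z forward; pixel columns grow to the right and rows downward; lengths in m; the calibration is good to about 2 mm. A picture is of the moment at which its call begins. camera_model takes no time and is no camera call.
- ctrl.hand_in(): hands the job in, once; it reports no verdict.
The state is a dict: "clock": time; "joint_pos": joint angles; "joint_velocities": joint speeds; "effort": joint torques, N m; "tcp_pos": TCP position; "tool_rot": TCP orientation; "wrist_force": force on the tool from outside, world axes, zero at the start; "ft_torque": the same for the moment, N m; "finger_gap": opening from 0.0 (shut) to 1.0 (fully open).
Only numpy, scipy, OpenCV 4.12 (cv2) and the standard library are available. Lean on these libraries where they do the work, as an engineer would, in place of code of your own. Each camera call takes 0.05 s, during which the arm holds its last target.

TASK

The freshly glued wooden frame in the jig may be out of square: measure both its inside diagonals with the slide rule, laying it flat inside the frame and drawing out its tongue until both steel points sit home in opposite corners, first in the diagonal that ends at the corner next to the eccentric bolt, then in the other. Only then, if they differ, turn the eccentric bolt until the two diagonals agree to within 3 mm. Finish with the rule let go in that second diagonal, drawn to length so that both points still touch their corners, and leave the other things on the bench where they are.

Things in the scene. Friction and masses are not known exactly. Their poses are not given: they have to be found in the camera images.
- jig: plywood gluing jig fixed on the bench, holding the frame: board 250 mm along its x (away from the robot), 335 mm along its y (to the robot's left), top 12 mm above the bench. Origin on the bench under the middle of the square frame. Two hold-downs with black knobs, tops 64 mm above the bench, clamp the far rail from outside
- near_rail: near rail of the pale wooden frame lying on the board, which can only shift along y; origin under its middle. Frame inside 135 mm (x) by 180 mm (y) when square, both diagonals then 225 mm; bars 20 mm wide, 18 mm high (tops 30 mm above the bench). Its pinned, freshly glued corners let it rack into a parallelogram; the far rail is clamped. A steel fork on its right end embraces the eccentric
- corner_far_left (a point): inside corner of the wooden frame, far from the robot, on its left; the point is 6 mm above the jig's board. The far rail is clamped to the board, so this corner stays put.
- corner_far_right (a point): inside corner of the wooden frame, far from the robot, on its right; the point is 6 mm above the jig's board. The far rail is clamped to the board, so this corner stays put.
- corner_near_left (a point): inside corner of the wooden frame, nearest the robot, on its left; the point is 6 mm above the jig's board. It belongs to the near rail, which shifts along its own length when the eccentric is turned.
- corner_near_right (a point): inside corner of the wooden frame, nearest the robot, on its right: the corner next to the eccentric bolt, 90 mm from it; the point is 6 mm above the jig's board. It belongs to the near rail, which shifts along its own length when the eccentric is turned.
- eccentric: eccentric bolt right of the near rail, turning about the vertical with a drag of 0.3 N m, 1.25 rad either way from the middle; stays where left. Turned by a rad from the middle, counter-clockwise from above, it shifts the near rail 8.5 mm x a to the robot's right (jig -y), and the far left-near right diagonal is then longer than the other by 11.9 mm x a. Origin on its axis, 12 mm above the bench
- bolt_head (a point): upright dark steel hexagon head of the eccentric bolt, 28 mm across flats, from 26 to 58 mm above the bench, yellow dot on top. The point lies on the axis, 48 mm above the bench, a good height to grip; below 26 mm a brass disc and steel fork spread 40 mm round the axis. The point's axes turn with the head; two flats face its +x and -x (others every 60 degrees)
- rule_grip (a point): in the slide rule's red grip block, 45 (x) x 20 (y) x 32 mm (z), on its middle line, 30 mm above the rule's underside. The rule is a wooden bar, 16 mm wide, 10 mm thick, with a brass tongue sliding on top; +x runs from the fixed point to the sliding point. Block from 10 to 42 mm above the underside; rule about 0.42 kg, balanced near the block; the fixed point lies 78.5 mm behind the block's centre
- rule_knob (a point): in the black knob on the rule's brass tongue, 18 (x) x 20 mm (y), from 14 to 42 mm above the rule's underside; the point is on its middle line, 30 mm above the underside. Shut, it stands 50 mm ahead of the grip block's centre; it slides away from the block along +x as the tongue is drawn out, with a light drag of about 0.4 N, less than the rule's own friction on the board
- rule_fixed_point (a point): foremost spot of the rule's fixed steel point (a 5 mm upright pin), 6 mm above the underside
- rule_sliding_point (a point): foremost spot of the steel point on the tongue's end (a 5 mm upright pin), 56.5 mm ahead of the knob, 6 mm above the underside
- tongue (a joint): how far the rule's tongue is drawn out, 0 (shut, 185 mm from point to point) to 0.06 m: length of the rule = 0.185 m + this. It stays where it is left. With both points home in corners the rule reads 2 mm less than the corner-to-corner diagonal, as the points are round
- glue_stick: white glue stick with a pink cap, upright, 32 mm across, 106 mm tall; origin at its foot
- brush_jar: green glass jar of brushes, 68 mm across, jar 95 mm and brushes about 185 mm tall; origin at its foot
- modeller_a: blue plastic modelling tool lying flat, 200 x 16 x 8 mm along its x; origin under its middle
- modeller_b: second blue plastic modelling tool, the same size; origin under its middle
- wood_tag: pale wooden tag, 40 x 75 x 6 mm, lying flat; origin under its middle
- amber_glass: sheet of amber glass, 50 x 70 x 4 mm, lying flat; origin under its middle
- blue_plate: dark blue plate, 70 x 110 x 5 mm, lying flat; origin under its middle
- dowel_tin: open round tin of dowels, 42 mm across, 32 mm tall, standing on the jig's board behind the eccentric bolt; origin at its foot

How it is judged:
By the outcome, as a careful person would: the job done as asked, in the order asked, and still so for the second after the job is handed in, with the robot touching nothing.
It also fails if it takes over 72 s, if anything falls off the work surface, if the arm or the gripper's body presses on something with over 40 N, if the wrist force passes 120 N, or if a joint passes its speed limit or range.

## Working session

There is one attempt and no reset: what is moved stays moved. The work goes in short steps, Python scripts to look and compute and a tool call to move; the robot and the scene stay as the last step left them, time stands still between calls to the robot, and variables do not carry over. Pictures are saved under pics/ and viewed, and the job is handed in when it is done.

Besides the shell and the picture viewer there is one more tool, called by a JSON object that holds its "op" and its "data". play_rows: Moves the arm, as the interface text tells. Shifts and turns lie within -1 to 1; 1 stands for 3 cm of shift or 0.1 rad of turn. Its arguments: {"type":"object","properties":{"steps":{"type":"array","items":{"type":"array","items":{"type":"number","minimum":-1,"maximum":1}}},"grip_force":{"type":"number"}},"required":["steps"]}

```bash
mkdir -p pics; ls
python3 - <<'E'
from bench import ctrl, optics
import cv2,numpy as np
print(ctrl.read_state())
for n in("scene","top"):
    p,d=optics.camera(n); cv2.imwrite(f"pics/{n}0.png",p); np.save(f"{n}0.npy",d); print(n,optics.camera_model(n))
E
```

```text
pics
{'clock': 0.0, 'joint_pos': array([-1.24429445e+00,  3.78108635e-01,  7.96500889e-02,  1.27438283e+00,
        2.13453377e-05,  1.46047796e+00]), 'joint_velocities': array([ 8.49281724e-04,  8.87025178e-04, -2.55609633e-03,  2.26456863e-04,
       -3.68090451e-04, -4.41933513e-05]), 'effort': array([ 1.13279752e-03, -4.63600910e+01,  2.69878668e+01,  2.06400821e-02,
       -1.50146338e-04,  7.75639052e-06]), 'tcp_pos': array([ 0.24305592, -0.52039969,  0.23034421]), 'tool_rot': array([-3.06497132e+00, -6.80272284e-01,  3.13016417e-04]), 'wrist_force': array([ 0.15580032, -0.42502615,  0.28884346]), 'ft_torque': array([-0.02055793,  0.00449785, -0.00610777]), 'finger_gap': 1.0023827115544974}
scene {'fov_y': 50.163602525081245, 'cx': 317.74217025168764, 'cy': 232.07257924661187, 'k1': -0.0863649038021158, 'R': array([[ 0.83446198,  0.55090095, -0.0134665 ],
       [ 0.30141558, -0.47674594, -0.82574933],
       [-0.46132619,  0.68499741, -0.56387649]]), 't': array([-0.43858549, -0.09580844,  1.45656431])}
top {'fov_y': 53.70501852049758, 'cx': 318.6943694175586, 'cy': 249.20005825574452, 'k1': 0.039736293346654336, 'R': array([[ 1.92171061e-02, -9.99814524e-01,  1.27333138e-03],
       [-9.93276053e-01, -1.92368234e-02, -1.14160533e-01],
       [ 1.14163854e-01,  9.29065508e-04, -9.93461500e-01]]), 't': array([-0.01310343,  0.50850277,  1.18268764])}
```

View pics/scene0.png

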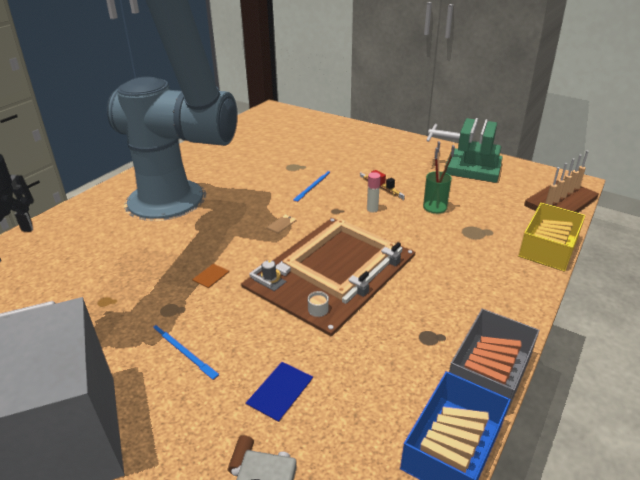

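View pics/top0.png

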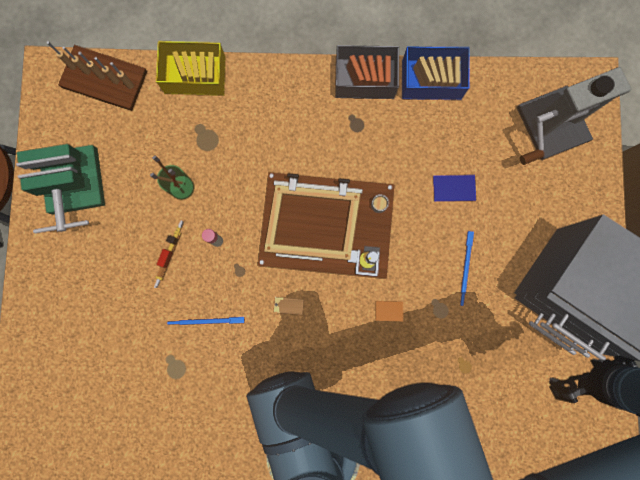

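The top view shows the frame at (312,222), the bolt at (367,260), and the rule at about (168,252) with its red block at (165,258) and black knob at (173,240). The scene view agrees. I'll zoom in next.

```bash
cat > h.py <<'E'
import numpy as np, cv2
from bench import ctrl, optics
def K(m):
    f=240/np.tan(np.radians(m["fov_y"]/2)); return f
def ray(n,uv):
    m=optics.camera_model(n); f=K(m)
    d=np.array([(uv[0]-m["cx"])/f,(uv[1]-m["cy"])/f]); s=d.copy()
    for _ in range(30): s=d/(1+m["k1"]*(s@s))
    R=np.array(m["R"]);t=np.array(m["t"])
    return -R.T@t, R.T@np.array([s[0],s[1],1])
def onz(n,uv,z):
    c,d=ray(n,uv); return c+d*(z-c[2])/d[2]
def proj(n,X):
    m=optics.camera_model(n); f=K(m)
    p=np.array(m["R"])@np.array(X)+m["t"]; s=p[:2]/p[2]; s=s*(1+m["k1"]*(s@s))
    return s*f+[m["cx"],m["cy"]]
def crop(p,x0,y0,w,h,k,name):
    cv2.imwrite("pics/"+name,cv2.resize(p[y0:y0+h,x0:x0+w],None,fx=k,fy=k,interpolation=cv2.INTER_CUBIC))
E
python3 - <<'E'
from h import *
p=cv2.imread("pics/top0.png"); crop(p,255,165,145,120,5,"t_jig.png"); crop(p,140,210,80,85,7,"t_rule.png")
p=cv2.imread("pics/scene0.png"); crop(p,235,210,190,125,4,"s_jig.png"); crop(p,350,160,70,50,8,"s_rule.png")
E
```

```text
(no output)
```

View pics/t_jig.png

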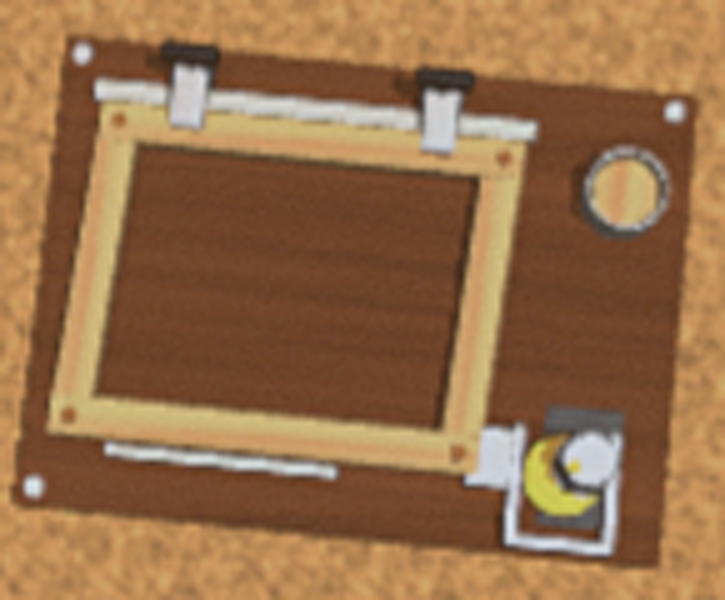

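View pics/t_rule.png

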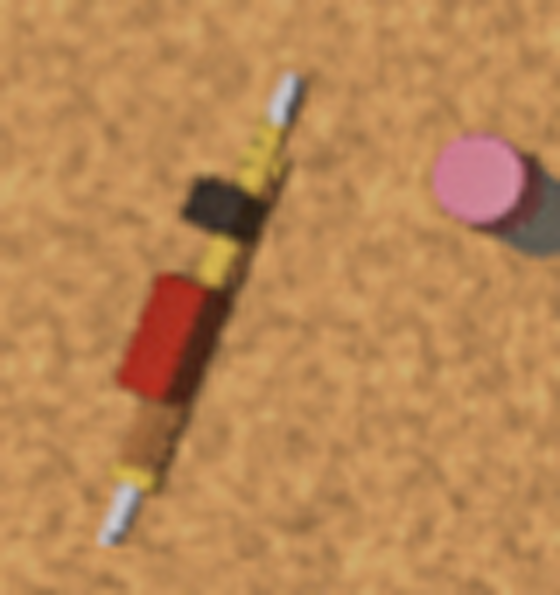

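View pics/s_jig.png

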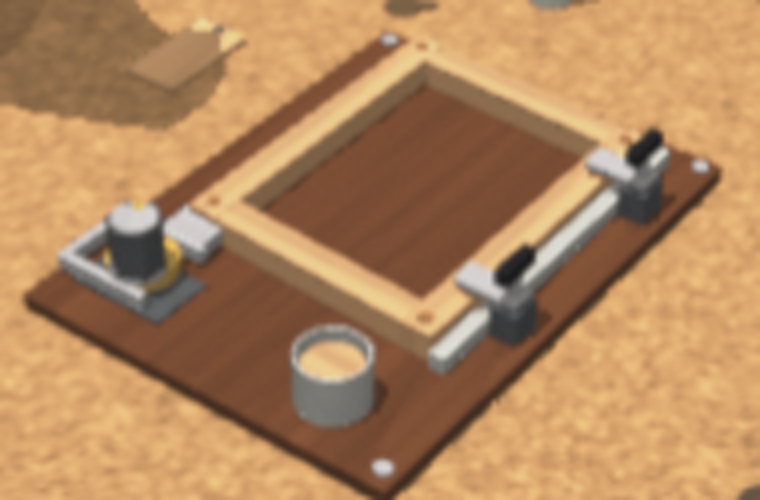

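View pics/s_rule.png

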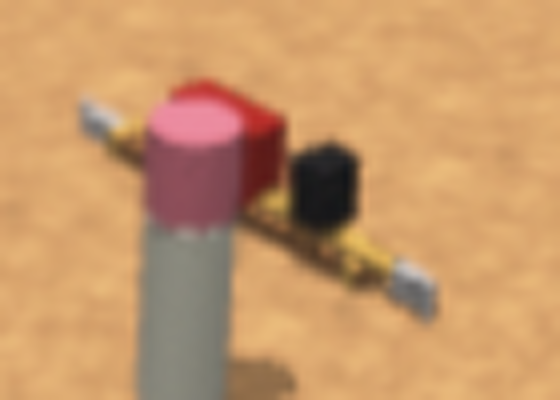

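Run:
```python
from h import *
np.set_printoptions(precision=4,suppress=True)
for n in("top","scene"):print(n,ray(n,(320,240))[0])
T=lambda x,y:(255+(x+.5)/5-.5,165+(y+.5)/5-.5)
S=lambda x,y:(235+(x+.5)/4-.5,210+(y+.5)/4-.5)
P={}
for n,a,b in(("FL",(120,120),(627,139)),("FR",(503,158),(425,317)),("NL",(69,415),(422,46)),("NR",(458,453),(212,201))):
    P[n]=onz("top",T(*a),.03); print("pin",n,P[n],onz("scene",S(*b),.03))
for a in ("FL","FR"),("NL","NR"),("FL","NL"),("FR","NR"),("FL","NR"),("FR","NL"):print(a,np.linalg.norm(P[a[0]]-P[a[1]]))
for n,a in (("FL",(137,143)),("FR",(479,177)),("NL",(94,397)),("NR",(442,430))): print("ins",n,onz("top",T(*a),.03),"z12",onz("top",T(*a),.012))
for n,a in (("FL",(70,38)),("FR",(694,97)),("NL",(14,505)),("NR",(656,566))): print("board",n,onz("top",T(*a),.012))
print("bolt",onz("top",T(586,459),.058),onz("scene",S(134,216),.058))
print("dot",onz("top",T(573,466),.058),onz("scene",S(138,205),.058))
T2=lambda x,y:(140+(x+.5)/7-.5,210+(y+.5)/7-.5)
S2=lambda x,y:(350+(x+.5)/8-.5,160+(y+.5)/8-.5)
print("grip",onz("top",T2(163,337),.042),"knob",onz("top",T2(220,205),.042),onz("scene",S2(325,160),.042))
print("sl",onz("top",T2(290,76),.008),onz("scene",S2(432,300),.008))
print("fx",onz("top",T2(108,545),.008),onz("scene",S2(88,112),.008))
print("gluestick",onz("top",T2(478,178),.106),onz("scene",S2(195,122),.106))
d=np.load("top0.npy")
def dz(u,v):
    u=int(round(u));v=int(round(v));c,r=ray("top",(u,v));return (c+r*d[v,u])
print("depth chk",dz(*T2(163,337)),dz(*T2(220,205)),dz(*T(586,459)),dz(*T(300,135)))
```

```text
top [ 0.3703 -0.0044  1.233 ]
scene [ 1.0668 -0.8018  0.7363]
pin FL [0.6645 0.1036 0.03  ] [0.664  0.1061 0.03  ]
pin FR [ 0.6483 -0.095   0.03  ] [ 0.6467 -0.0945  0.03  ]
pin NL [0.5102 0.1252 0.03  ] [0.5097 0.1272 0.03  ]
pin NR [ 0.4945 -0.0737  0.03  ] [ 0.4928 -0.0736  0.03  ]
('FL', 'FR') 0.1992512239139452
('NL', 'NR') 0.19956349349122834
('FL', 'NL') 0.1558251490122029
('FR', 'NR') 0.1552788958995079
('FL', 'NR') 0.2456166018377278
('FR', 'NL') 0.25998415032393
ins FL [0.6525 0.0944 0.03  ] z12 [0.6568 0.0959 0.012 ]
ins FR [ 0.6381 -0.0827  0.03  ] z12 [ 0.6421 -0.0839  0.012 ]
ins NL [0.5197 0.1127 0.03  ] z12 [0.5219 0.1145 0.012 ]
ins NR [ 0.5062 -0.0654  0.03  ] z12 [ 0.5082 -0.0663  0.012 ]
board FL [0.7125 0.1328 0.012 ]
board FR [ 0.687  -0.1964  0.012 ]
board NL [0.465 0.154 0.012]
board NR [ 0.4399 -0.1773  0.012 ]
bolt [ 0.4899 -0.1359  0.058 ] [ 0.4879 -0.1359  0.058 ]
dot [ 0.4862 -0.1294  0.058 ] [ 0.4837 -0.127   0.058 ]
grip [0.4781 0.3877 0.042 ] knob [0.5262 0.37   0.042 ] [0.5269 0.3703 0.042 ]
sl [0.5797 0.3574 0.008 ] [0.5782 0.356  0.008 ]
fx [0.4043 0.4144 0.008 ] [0.4076 0.4139 0.008 ]
gluestick [0.5289 0.2627 0.106 ] [0.5292 0.2628 0.106 ]
depth chk [0.477  0.3859 0.0462] [0.5261 0.3705 0.0404] [ 0.4912 -0.1367  0.0547] [0.6586 0.0092 0.0251]
```

```bash
cat > plan.py <<'E'
from h import *
from scipy.spatial.transform import Rotation as Ro
def Rdown(hy): # tool z down, y heading hy deg
    a=np.radians(hy); y=np.array([np.cos(a),np.sin(a),0]); z=np.array([0,0,-1.]); return np.column_stack([np.cross(y,z),y,z])
def st():
    s=ctrl.read_state(); R=Ro.from_rotvec(s["tool_rot"]).as_matrix()
    print("t %.2f tcp"%s["clock"],s["tcp_pos"].round(4),"hy %.1f"%np.degrees(np.arctan2(R[1,1],R[0,1])),"tilt %.2f"%np.degrees(np.arccos(-R[2,2])),"F",s["wrist_force"].round(1),"gap %.3f"%s["finger_gap"],"j6 %.2f"%s["joint_pos"][5]); return s,R
def plan(target,hy,n,grip,long=None):
    """rows to target; long=+1/-1 forces turning sense"""
    s,R=st(); p=s["tcp_pos"]; Rt=Rdown(hy)
    rv=Ro.from_matrix(R.T@Rt).as_rotvec()
    if long is not None and np.sign(-rv[2])!=long: rv=rv-np.sign(rv[2])*2*np.pi*np.array([0,0,1.])
    d=np.array(target)-p
    for i in range(n):
        Ri=R@Ro.from_rotvec(rv*i/n).as_matrix()
        print([float(round(q,2)) for q in list(rv/n/.1)+list(Ri.T@d/n/.03)]+[grip])
E
python3 - <<'E'
from plan import *
print("jar",onz("top",(175,182),.095),onz("scene",(437,178),.095))
plan((.47,.05,.2),20,24,-1)
E
```

```text
jar [0.65961608 0.35103126 0.095     ] [0.6680732 0.3544269 0.095    ]
t 0.10 tcp [ 0.2431 -0.5204  0.2304] hy -65.0 tilt 0.11 F [-0.1 -0.5 -0.1] gap 0.999 j6 1.46
[-0.0, -0.0, -0.62, 0.62, -0.58, 0.04, -1]
[-0.0, -0.0, -0.62, 0.66, -0.55, 0.04, -1]
[-0.0, -0.0, -0.62, 0.69, -0.5, 0.04, -1]
[-0.0, -0.0, -0.62, 0.72, -0.46, 0.04, -1]
[-0.0, -0.0, -0.62, 0.74, -0.41, 0.04, -1]
[-0.0, -0.0, -0.62, 0.77, -0.37, 0.04, -1]
[-0.0, -0.0, -0.62, 0.79, -0.32, 0.04, -1]
[-0.0, -0.0, -0.62, 0.81, -0.27, 0.04, -1]
[-0.0, -0.0, -0.62, 0.82, -0.22, 0.04, -1]
[-0.0, -0.0, -0.62, 0.84, -0.17, 0.04, -1]
[-0.0, -0.0, -0.62, 0.84, -0.12, 0.04, -1]
[-0.0, -0.0, -0.62, 0.85, -0.06, 0.04, -1]
[-0.0, -0.0, -0.62, 0.85, -0.01, 0.04, -1]
[-0.0, -0.0, -0.62, 0.85, 0.04, 0.04, -1]
[-0.0, -0.0, -0.62, 0.85, 0.09, 0.04, -1]
[-0.0, -0.0, -0.62, 0.84, 0.15, 0.04, -1]
[-0.0, -0.0, -0.62, 0.83, 0.2, 0.04, -1]
[-0.0, -0.0, -0.62, 0.82, 0.25, 0.04, -1]
[-0.0, -0.0, -0.62, 0.8, 0.3, 0.04, -1]
[-0.0, -0.0, -0.62, 0.78, 0.35, 0.04, -1]
[-0.0, -0.0, -0.62, 0.76, 0.39, 0.04, -1]
[-0.0, -0.0, -0.62, 0.73, 0.44, 0.04, -1]
[-0.0, -0.0, -0.62, 0.7, 0.48, 0.04, -1]
[-0.0, -0.0, -0.62, 0.67, 0.53, 0.04, -1]
```

{"op": "play_rows", "data": {"steps": [[0,0,-0.62,0.65,-0.57,0,-1],[0,0,-0.62,0.68,-0.54,0,-1],[0,0,-0.62,0.7,-0.5,0,-1],[0,0,-0.62,0.72,-0.46,0,-1],[0,0,-0.62,0.75,-0.41,0,-1],[0,0,-0.62,0.77,-0.37,0,-1],[0,0,-0.62,0.8,-0.32,0,-1],[0,0,-0.62,0.82,-0.27,0,-1]]}}

```text
clock: 0.77
tcp_pos: [0.3192, -0.3237, 0.2255]
tool_rot: [-2.788, -1.428, 0.001]
wrist_force: [1.0, -0.1, 0.7]
finger_gap: 1.001
```

{"op": "play_rows", "data": {"steps": [[0,0,-0.65,0.83,-0.22,0,-1],[0,0,-0.65,0.84,-0.17,0,-1],[0,0,-0.65,0.85,-0.12,0,-1],[0,0,-0.65,0.85,-0.06,0,-1],[0,0,-0.65,0.85,0,0,-1],[0,0,-0.65,0.85,0.04,0,-1],[0,0,-0.65,0.85,0.1,0,-1],[0,0,-0.65,0.85,0.15,0,-1]]}}

```text
clock: 1.43
tcp_pos: [0.3879, -0.1183, 0.2241]
tool_rot: [-2.296, -2.122, -0.002]
wrist_force: [1.4, -0.1, 0.7]
finger_gap: 0.994
```

Run:
```python
from plan import *
plan((.4785,.3885,.12),71.2,24,-0.6)
```

```text
t 1.43 tcp [ 0.3879 -0.1183  0.2241] hy -4.5 tilt 0.86 F [ 1.4 -0.1  0.7] gap 0.994 j6 1.19
[-0.0, -0.01, -0.55, 0.71, 0.07, 0.15, -0.6]
[-0.0, -0.01, -0.55, 0.71, 0.11, 0.15, -0.6]
[-0.0, -0.01, -0.55, 0.7, 0.15, 0.15, -0.6]
[-0.0, -0.01, -0.55, 0.69, 0.19, 0.15, -0.6]
[-0.0, -0.01, -0.55, 0.68, 0.22, 0.15, -0.6]
[-0.0, -0.01, -0.55, 0.66, 0.26, 0.15, -0.6]
[-0.0, -0.01, -0.55, 0.65, 0.3, 0.15, -0.6]
[-0.0, -0.01, -0.55, 0.63, 0.33, 0.15, -0.6]
[-0.0, -0.01, -0.55, 0.61, 0.37, 0.15, -0.6]
[-0.0, -0.01, -0.55, 0.59, 0.4, 0.15, -0.6]
[-0.0, -0.01, -0.55, 0.57, 0.43, 0.15, -0.6]
[-0.0, -0.01, -0.55, 0.54, 0.46, 0.15, -0.6]
[-0.0, -0.01, -0.55, 0.52, 0.49, 0.15, -0.6]
[-0.0, -0.01, -0.55, 0.49, 0.52, 0.15, -0.6]
[-0.0, -0.01, -0.55, 0.46, 0.55, 0.15, -0.6]
[-0.0, -0.01, -0.55, 0.43, 0.57, 0.15, -0.6]
[-0.0, -0.01, -0.55, 0.4, 0.59, 0.15, -0.6]
[-0.0, -0.01, -0.55, 0.36, 0.61, 0.15, -0.6]
[-0.0, -0.01, -0.55, 0.33, 0.63, 0.15, -0.6]
[-0.0, -0.01, -0.55, 0.3, 0.65, 0.15, -0.6]
[-0.0, -0.01, -0.55, 0.26, 0.67, 0.14, -0.6]
[-0.0, -0.01, -0.55, 0.22, 0.68, 0.14, -0.6]
[-0.0, -0.01, -0.55, 0.18, 0.69, 0.14, -0.6]
[-0.0, -0.01, -0.55, 0.15, 0.7, 0.14, -0.6]
```

{"op": "play_rows", "data": {"steps": [[0,0,-0.56,0.73,0.07,0,-0.5],[0,0,-0.56,0.73,0.11,0,-0.5],[0,0,-0.56,0.72,0.15,0,-0.5],[0,0,-0.56,0.71,0.19,0,-0.5],[0,0,-0.56,0.7,0.22,0,-0.5],[0,0,-0.56,0.68,0.26,0,-0.5],[0,0,-0.56,0.67,0.3,0,-0.5],[0,0,-0.56,0.65,0.33,0,-0.5]]}}

```text
clock: 2.1
tcp_pos: [0.4132, 0.066, 0.2235]
tool_rot: [-1.733, -2.597, -0.004]
wrist_force: [-0.4, 0.8, -0.6]
finger_gap: 0.752
```

{"op": "play_rows", "data": {"steps": [[0,0,-0.56,0.63,0.37,0,-0.5],[0,0,-0.56,0.6,0.4,0,-0.5],[0,0,-0.56,0.58,0.43,0,-0.5],[0,0,-0.56,0.55,0.46,0,-0.5],[0,0,-0.56,0.53,0.5,0,-0.5],[0,0,-0.56,0.5,0.53,0,-0.5],[0,0,-0.56,0.47,0.56,0,-0.5],[0,0,-0.56,0.44,0.58,0,-0.5]]}}

```text
clock: 2.77
tcp_pos: [0.4319, 0.2476, 0.2222]
tool_rot: [-1.075, -2.926, -0.005]
wrist_force: [0.2, 0.9, -0.2]
finger_gap: 0.746
```

Run:
```python
from plan import *
plan((.4785,.3885,.12),71.2,7,-0.5)
```

```text
t 2.77 tcp [0.4319 0.2476 0.2222] hy 49.7 tilt 1.39 F [ 0.2  0.9 -0.2] gap 0.746 j6 1.09
[-0.0, -0.03, -0.54, 0.25, 0.66, 0.49, -0.5]
[-0.0, -0.03, -0.54, 0.22, 0.67, 0.49, -0.5]
[-0.0, -0.03, -0.54, 0.19, 0.68, 0.49, -0.5]
[-0.0, -0.03, -0.54, 0.15, 0.69, 0.49, -0.5]
[-0.0, -0.03, -0.54, 0.11, 0.7, 0.49, -0.5]
[-0.0, -0.03, -0.54, 0.08, 0.7, 0.49, -0.5]
[-0.0, -0.03, -0.54, 0.04, 0.71, 0.49, -0.5]
```

{"op": "play_rows", "data": {"steps": [[0,-0.03,-0.55,0.26,0.68,0.3,-0.5],[0,-0.03,-0.55,0.23,0.69,0.4,-0.5],[0,-0.03,-0.55,0.2,0.7,0.5,-0.5],[0,-0.03,-0.55,0.16,0.71,0.5,-0.5],[0,-0.03,-0.55,0.12,0.72,0.5,-0.5],[0,-0.03,-0.55,0.08,0.72,0.5,-0.5],[0,-0.03,-0.55,0.04,0.72,0.5,-0.5],[0,0,0,0,0,0,-0.5]]}}

```text
clock: 3.43
tcp_pos: [0.4773, 0.4039, 0.1192]
tool_rot: [-0.458, -3.104, 0.002]
wrist_force: [1.2, -0.6, -0.1]
finger_gap: 0.75
```

Run:
```python
from plan import *
p,d=optics.camera("top"); crop(p,130,190,110,110,5,"t1.png")
plan((.4785,.3885,.013),71.2,6,-0.5)
print(ctrl.read_state()["joint_pos"].round(2))
```

```text
t 3.48 tcp [0.477  0.4025 0.1203] hy 73.1 tilt 0.28 F [-0.1  0.  -1.4] gap 0.752 j6 0.89
[-0.0, -0.01, 0.06, -0.03, -0.07, 0.6, -0.5]
[-0.0, -0.01, 0.06, -0.03, -0.07, 0.6, -0.5]
[-0.0, -0.01, 0.06, -0.03, -0.07, 0.6, -0.5]
[-0.0, -0.01, 0.06, -0.03, -0.07, 0.6, -0.5]
[-0.0, -0.01, 0.06, -0.03, -0.07, 0.6, -0.5]
[-0.0, -0.01, 0.06, -0.03, -0.07, 0.6, -0.5]
[0.6  0.53 0.03 1.08 0.   0.89]
```

View pics/t1.png

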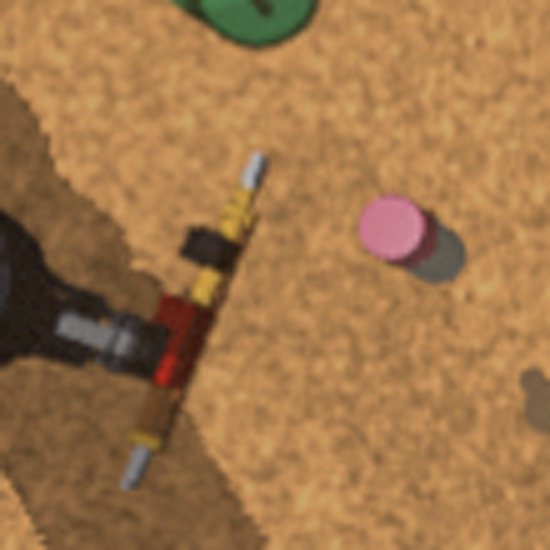

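The picture shows a finger beside the red block, about (135,340) in the crop. It's at right angles to the rule, so I'll descend.

{"op": "play_rows", "data": {"steps": [[0,0,0.08,-0.03,-0.15,0.6,-0.5],[0,0,0.08,-0.03,-0.15,0.6,-0.5],[0,0,0.08,-0.03,-0.1,0.6,-0.5],[0,0,0.08,-0.03,-0.1,0.6,-0.5],[0,0,0,0,0,0.5,-0.5],[0,0,0,0,0,0.2,-0.5],[0,0,0,0,0,0,-0.5]]}}

```text
clock: 4.07
tcp_pos: [0.4757, 0.3827, 0.0277]
tool_rot: [-0.524, -3.095, 0.005]
wrist_force: [0.5, -0.1, 0.3]
finger_gap: 0.749
```

Run:
```python
from plan import *
plan((.4785,.3885,.013),71.2,2,-0.5)
```

```text
t 4.07 tcp [0.4757 0.3827 0.0277] hy 70.8 tilt 0.23 F [ 0.5 -0.1  0.3] gap 0.749 j6 0.91
[-0.02, -0.01, -0.04, -0.01, 0.11, 0.24, -0.5]
[-0.02, -0.01, -0.04, -0.01, 0.11, 0.24, -0.5]
```

{"op": "play_rows", "data": {"steps": [[0,0,-0.03,0,0.12,0.25,-0.5],[0,0,0,0,0.1,0.22,-0.5],[0,0,0,0,0,0,-0.3],[0,0,0,0,0,0,0.3],[0,0,0,0,0,0,1],[0,0,0,0,0,0,1],[0,0,0,0,0,0,1],[0,0,0,0,0,0,1]], "grip_force": 40}}

```text
clock: 4.73
tcp_pos: [0.4802, 0.3897, 0.0167]
tool_rot: [0.521, 3.096, -0.002]
wrist_force: [0.9, -0.4, -2.8]
finger_gap: 0.228
```

Run:
```python
from plan import *
st()
```

```text
t 4.73 tcp [0.4802 0.3897 0.0167] hy 70.9 tilt 0.14 F [ 0.9 -0.4 -2.8] gap 0.228 j6 0.91
```

{"op": "play_rows", "data": {"steps": [[0,0,0,0,0,-0.4,1],[0,0,0,0,0,-0.8,1],[0,0,0,0,0,-1,1],[0,0,0,0,0,-1,1],[0,0,0,0,0,-1,1],[0,0,0,0,0,-0.9,1],[0,0,0,0,0,-0.4,1],[0,0,0,0,0,0,1]]}}

```text
clock: 5.4
tcp_pos: [0.4725, 0.3863, 0.1788]
tool_rot: [-0.518, -3.082, 0.023]
wrist_force: [0.8, 0.5, -4.5]
finger_gap: 0.231
```

```bash
cat > geo.py <<'E'
from plan import *
yw=-.080; ex=np.array([np.cos(yw),np.sin(yw),0]); ey=np.array([-np.sin(yw),np.cos(yw),0])
O=np.array([.5786,.01124,.018]); s=.00885
FL=O+.0675*ex+.09*ey; FR=O+.0675*ex-.09*ey; NL=O-.0675*ex+(.09+s)*ey; NR=O-.0675*ex+(-.09+s)*ey
def diag(A,B):
    u=B-A; L=np.linalg.norm(u); return u/L,L,np.degrees(np.arctan2(u[1],u[0]))
E
python3 - <<'E'
from geo import *
p,d=optics.camera("top"); crop(p,110,160,130,130,5,"t2.png")
p,d=optics.camera("scene"); crop(p,330,90,130,100,6,"s2.png")
u,L,h=diag(NR,FL); print(u,L,h, FL,FR,NL,NR)
t=NR+u*.0835; print(t)
plan((t[0],t[1],.19),h+90,16,1)
E
```

```text
[0.68007361 0.73314384 0.        ] 0.2179846840950071 47.15060483531181 [0.65307644 0.09555791 0.018     ] [ 0.63869179 -0.0838664   0.018     ] [0.51921545 0.11516809 0.018     ] [ 0.50483081 -0.06425622  0.018     ]
[ 0.56161695 -0.00303871  0.018     ]
t 5.50 tcp [0.4716 0.3856 0.176 ] hy 70.9 tilt 1.46 F [-1.  -0.7 -4.9] gap 0.229 j6 0.91
[-0.01, -0.02, -0.72, -0.44, -0.7, -0.02, 1]
[-0.01, -0.02, -0.72, -0.39, -0.73, -0.02, 1]
[-0.01, -0.02, -0.72, -0.34, -0.76, -0.02, 1]
[-0.01, -0.02, -0.72, -0.28, -0.78, -0.02, 1]
[-0.01, -0.02, -0.72, -0.22, -0.8, -0.02, 1]
[-0.01, -0.02, -0.72, -0.16, -0.82, -0.02, 1]
[-0.01, -0.02, -0.72, -0.11, -0.82, -0.02, 1]
[-0.01, -0.02, -0.72, -0.05, -0.83, -0.02, 1]
[-0.01, -0.02, -0.72, 0.01, -0.83, -0.02, 1]
[-0.01, -0.02, -0.72, 0.07, -0.83, -0.02, 1]
[-0.01, -0.02, -0.72, 0.13, -0.82, -0.02, 1]
[-0.01, -0.02, -0.72, 0.19, -0.81, -0.02, 1]
[-0.01, -0.02, -0.72, 0.25, -0.79, -0.03, 1]
[-0.01, -0.02, -0.72, 0.31, -0.77, -0.03, 1]
[-0.01, -0.02, -0.72, 0.36, -0.75, -0.03, 1]
[-0.01, -0.02, -0.72, 0.42, -0.72, -0.03, 1]
```

View pics/t2.png

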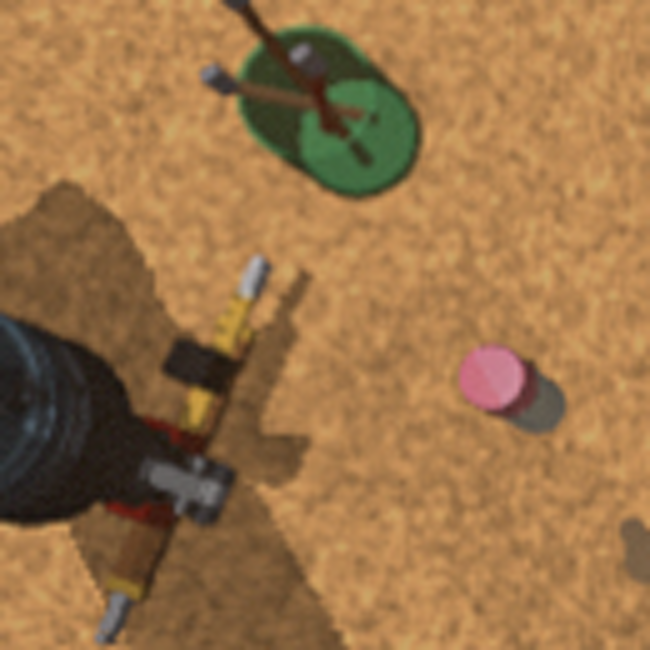

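View pics/s2.png

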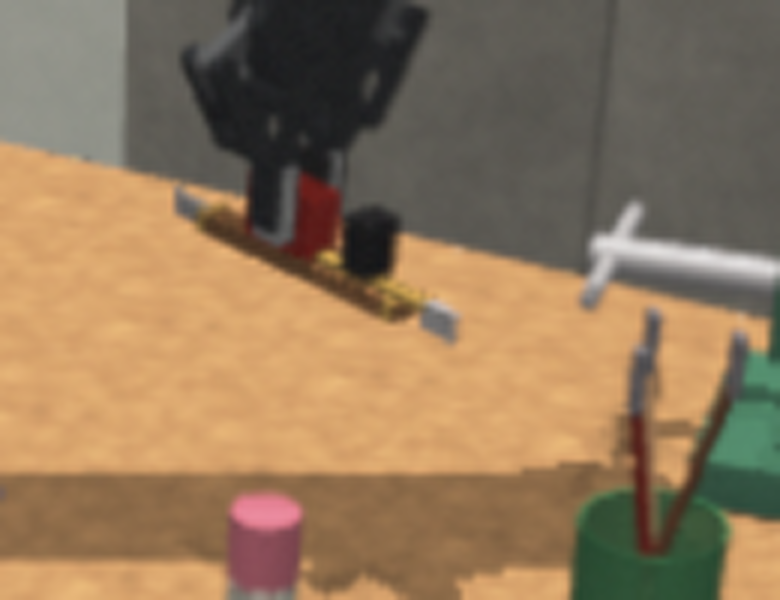

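{"op": "play_rows", "data": {"steps": [[0,-0.06,-0.72,-0.44,-0.7,-0.1,1],[0,-0.06,-0.72,-0.39,-0.73,-0.05,1],[0,-0.06,-0.72,-0.34,-0.76,0,1],[0,-0.06,-0.72,-0.28,-0.78,0,1],[0,0,-0.72,-0.22,-0.8,0,1],[0,0,-0.72,-0.16,-0.82,0,1],[0,0,-0.72,-0.11,-0.82,0,1],[0,0,-0.72,-0.05,-0.83,0,1]]}}

```text
clock: 6.17
tcp_pos: [0.5078, 0.1863, 0.1634]
tool_rot: [0.436, -3.08, 0.035]
wrist_force: [0.5, -0.1, -3.9]
finger_gap: 0.228
```

Run:
```python
from geo import *
T=lambda x,y:(110+(x+.5)/5-.5,160+(y+.5)/5-.5); S=lambda x,y:(330+(x+.5)/6-.5,90+(y+.5)/6-.5)
a=onz("top",T(262,260),.167);b=onz("top",T(104,641),.167); c=np.array([.4716,.3856,.167]); uu=(a-b)/np.linalg.norm(a-b)
print(a,b,np.linalg.norm(a-b),np.degrees(np.arctan2(uu[1],uu[0])),"fixed dist behind tcp",(c-b)@uu,(a-c)@uu)
a=onz("scene",S(456,328),.167);b=onz("scene",S(178,198),.167); uu=(a-b)/np.linalg.norm(a-b)
print(a,b,np.linalg.norm(a-b),np.degrees(np.arctan2(uu[1],uu[0])),"fixed dist behind tcp",(c-b)@uu,(a-c)@uu)
u,L,h=diag(NR,FL)
t=NR+u*.0855
plan((t[0],t[1],.19),h+90,8,1)
```

```text
[0.57193295 0.35433502 0.167     ] [0.39817461 0.41421968 0.167     ] 0.18378828430310348 -19.01617277473054 fixed dist behind tcp 0.07874361505762596 0.10504466924547752
[0.5706931 0.3553961 0.167    ] [0.39435669 0.41953318 0.167     ] 0.1876381990387025 -19.987337308090595 fixed dist behind tcp 0.084189590093453 0.1034486089452495
t 6.17 tcp [0.5078 0.1863 0.1634] hy 106.1 tilt 2.19 F [ 0.5 -0.1 -3.9] gap 0.228 j6 -0.04
[-0.01, -0.05, -0.68, 0.0, -0.82, -0.1, 1]
[-0.01, -0.05, -0.68, 0.05, -0.82, -0.1, 1]
[-0.01, -0.05, -0.68, 0.11, -0.81, -0.1, 1]
[-0.01, -0.05, -0.68, 0.16, -0.8, -0.1, 1]
[-0.01, -0.05, -0.68, 0.22, -0.79, -0.1, 1]
[-0.01, -0.05, -0.68, 0.27, -0.77, -0.1, 1]
[-0.01, -0.05, -0.68, 0.32, -0.75, -0.11, 1]
[-0.01, -0.05, -0.68, 0.37, -0.73, -0.11, 1]
```

{"op": "play_rows", "data": {"steps": [[0,-0.06,-0.68,0,-0.82,-0.1,1],[0,-0.06,-0.68,0.05,-0.82,-0.1,1],[0,-0.06,-0.68,0.11,-0.81,-0.1,1],[0,-0.06,-0.68,0.16,-0.8,-0.1,1],[0,-0.06,-0.68,0.22,-0.79,-0.1,1],[0,-0.06,-0.68,0.27,-0.77,-0.1,1],[0,-0.06,-0.5,0.25,-0.55,-0.05,1],[0,0,0,0,0,0,1]]}}

```text
clock: 6.83
tcp_pos: [0.544, 0.0148, 0.1646]
tool_rot: [1.156, -2.892, -0.002]
wrist_force: [0.7, 0.5, -4.7]
finger_gap: 0.227
```

Run:
```python
from geo import *
u,L,h=diag(NR,FL)
t=NR+u*.0875
plan((t[0],t[1],.06),h+90,6,1)
```

```text
t 6.83 tcp [0.544  0.0148 0.1646] hy 133.6 tilt 1.56 F [ 0.7  0.5 -4.7] gap 0.227 j6 -0.84
[0.02, -0.04, -0.1, -0.04, -0.14, 0.58, 1]
[0.02, -0.04, -0.1, -0.04, -0.14, 0.58, 1]
[0.02, -0.04, -0.1, -0.03, -0.14, 0.58, 1]
[0.02, -0.04, -0.1, -0.03, -0.14, 0.58, 1]
[0.02, -0.04, -0.1, -0.02, -0.14, 0.58, 1]
[0.02, -0.04, -0.1, -0.02, -0.14, 0.58, 1]
```

{"op": "play_rows", "data": {"steps": [[0.02,-0.05,-0.11,-0.06,-0.14,0.55,1],[0.02,-0.05,-0.11,-0.06,-0.14,0.55,1],[0.02,-0.05,-0.11,-0.05,-0.14,0.55,1],[0.02,-0.05,-0.11,-0.05,-0.14,0.55,1],[0.02,-0.05,-0.1,-0.05,-0.14,0.5,1],[0,0,-0.1,-0.05,-0.1,0.3,1],[0,0,0,0,0,0,1],[0,0,0,0,0,0,1]]}}

```text
clock: 7.5
tcp_pos: [0.554, 0.006, 0.056]
tool_rot: [1.246, -2.86, -0.027]
wrist_force: [-0.7, 0.3, -4.2]
finger_gap: 0.227
```

Run:
```python
from geo import *
p,d=optics.camera("top"); crop(p,255,165,145,120,5,"t3.png")
p,d=optics.camera("scene"); crop(p,235,190,190,145,4,"s3.png")
u,L,h=diag(NR,FL)
t=NR+u*.0905
plan((t[0],t[1],.032),h+90,3,1)
```

```text
t 7.60 tcp [0.5547 0.0059 0.0569] hy 137.1 tilt 1.46 F [ 0.7  0.4 -4.6] gap 0.226 j6 -0.93
[0.08, -0.04, -0.0, -0.06, -0.13, 0.27, 1]
[0.08, -0.04, -0.0, -0.06, -0.13, 0.27, 1]
[0.08, -0.04, -0.0, -0.06, -0.13, 0.28, 1]
```

View pics/t3.png

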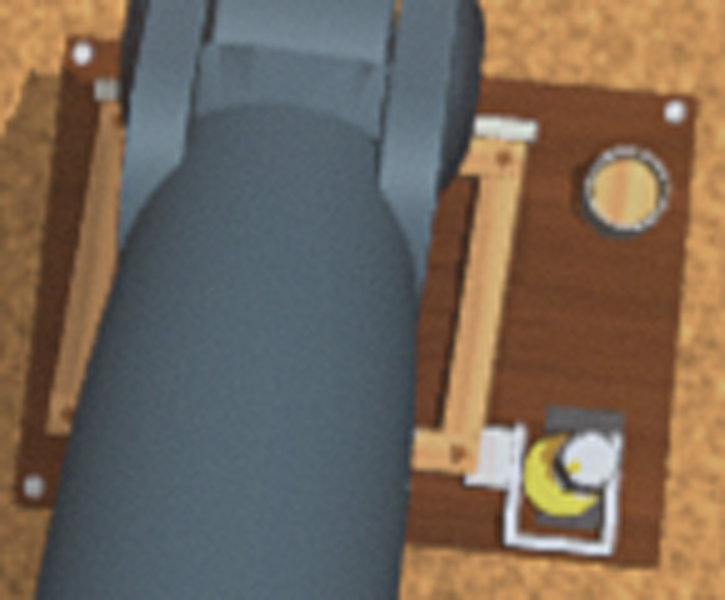

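View pics/s3.png

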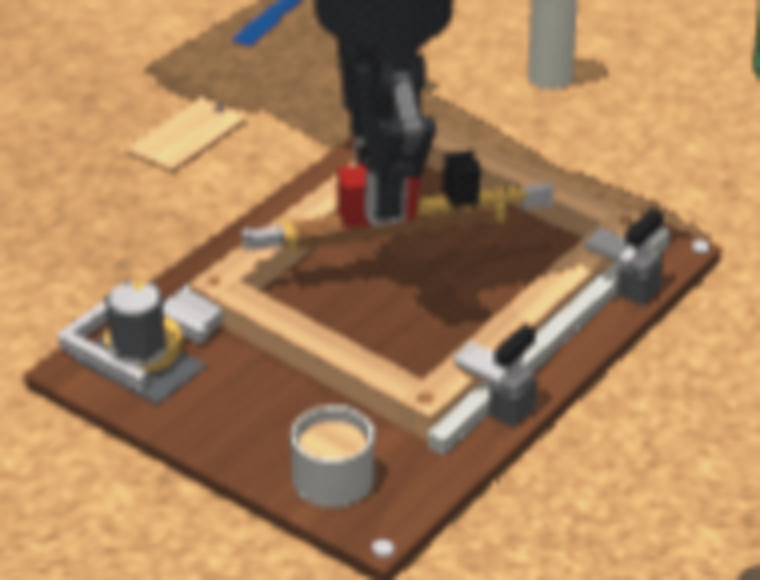

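The scene picture shows the rule hanging over the frame: fixed point at (250,237) in the crop, knob at (460,178), sliding point at (550,195). The arm hides the frame from the top camera. I'll level the rule and lower it.

{"op": "play_rows", "data": {"steps": [[0.12,-0.06,0,-0.08,-0.16,0,1],[0.12,-0.06,0,-0.08,-0.16,0,1],[0.05,0,0,-0.04,-0.1,0,1],[0,0,0,0,0,0,1]]}}

```text
clock: 7.93
tcp_pos: [0.5721, 0.0016, 0.0602]
tool_rot: [-1.251, 2.87, -0.017]
wrist_force: [0.6, 0.2, -5.1]
finger_gap: 0.227
```

Run:
```python
from geo import *
u,L,h=diag(NR,FL)
t=NR+u*.0905
plan((t[0],t[1],.031),h+90,3,1)
```

```text
t 7.93 tcp [0.5721 0.0016 0.0602] hy 137.1 tilt 0.88 F [ 0.6  0.2 -5.1] gap 0.227 j6 -0.93
[-0.05, 0.02, -0.0, 0.04, 0.05, 0.32, 1]
[-0.05, 0.02, -0.0, 0.04, 0.05, 0.32, 1]
[-0.05, 0.02, -0.0, 0.04, 0.05, 0.32, 1]
```

{"op": "play_rows", "data": {"steps": [[-0.05,0.02,0,0.04,0.05,0.2,1],[-0.03,0.01,0,0.03,0.04,0.2,1],[0,0,0,0,0,0.1,1],[0,0,0,0,0,0,1]]}}

```text
clock: 8.27
tcp_pos: [0.5701, 0.0017, 0.0454]
tool_rot: [-1.253, 2.873, -0.009]
wrist_force: [-0.6, 0.2, -4.9]
finger_gap: 0.226
```

Run:
```python
from geo import *
u,L,h=diag(NR,FL)
t=NR+u*.0905
plan((t[0],t[1],.030),h+90,3,1)
```

```text
t 8.27 tcp [0.5701 0.0017 0.0454] hy 137.1 tilt 0.55 F [-0.6  0.2 -4.9] gap 0.226 j6 -0.93
[-0.03, 0.01, -0.0, 0.03, 0.03, 0.17, 1]
[-0.03, 0.01, -0.0, 0.03, 0.03, 0.17, 1]
[-0.03, 0.01, -0.0, 0.03, 0.03, 0.17, 1]
```

{"op": "play_rows", "data": {"steps": [[-0.05,0.02,0,0.05,0.05,0.2,1],[-0.03,0.01,0,0.04,0.05,0.2,1],[0,0,0,0,0,0.15,1],[0,0,0,0,0,0.05,1],[0,0,0,0,0,0,1]]}}

```text
clock: 8.68
tcp_pos: [0.5662, 0.0015, 0.0289]
tool_rot: [-1.254, 2.878, -0.001]
wrist_force: [-0.5, -0.2, -5.2]
finger_gap: 0.223
```

Run:
```python
from geo import *
p,d=optics.camera("scene"); crop(p,235,190,190,145,4,"s4.png")
u,L,h=diag(NR,FL)
t=NR+u*.0905
plan((t[0],t[1],.029),h+90,3,1)
```

```text
t 8.73 tcp [0.5663 0.0015 0.0288] hy 137.1 tilt 0.14 F [ 0.1 -0.3 -5.1] gap 0.224 j6 -0.93
[-0.0, 0.01, -0.0, -0.01, 0.0, -0.0, 1]
[-0.0, 0.01, -0.0, -0.01, 0.0, -0.0, 1]
[-0.0, 0.01, -0.0, -0.01, 0.0, -0.0, 1]
```

View pics/s4.png

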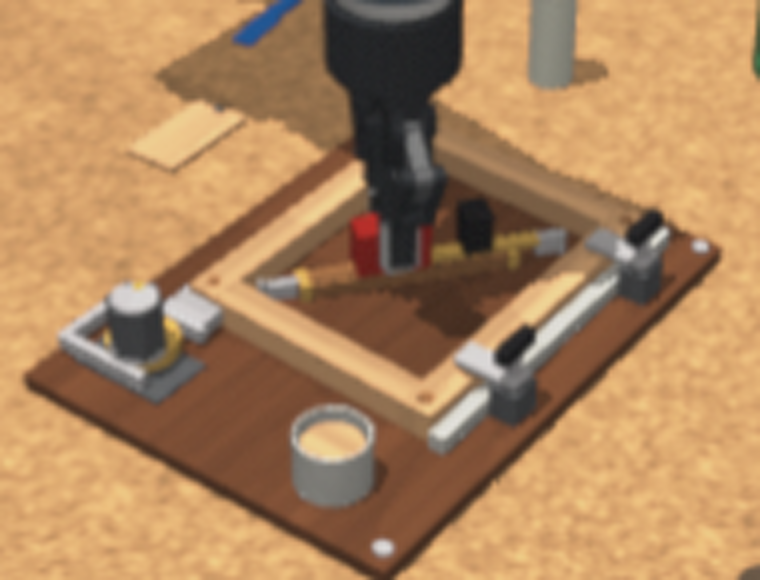

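The rule is inside the frame at board height, with the fixed point near the corner at (262,287). Now I'll push it home along tool +x.

{"op": "play_rows", "data": {"steps": [[0,0,0,0.1,0,0,1],[0,0,0,0.1,0,0,1],[0,0,0,0.08,0,0,1],[0,0,0,0,0,0,1]]}}

```text
clock: 9.07
tcp_pos: [0.5616, -0.0046, 0.0285]
tool_rot: [-1.254, 2.875, -0.001]
wrist_force: [-1.4, 0.6, -0.7]
finger_gap: 0.226
```

Run:
```python
from geo import *
u,L,h=diag(NR,FL)
s,R=st(); print((s["tcp_pos"]-NR)@u)
```

```text
t 9.07 tcp [ 0.5616 -0.0046  0.0285] hy 137.1 tilt 0.31 F [-1.4  0.6 -0.7] gap 0.226 j6 -0.95
0.08231997314759851
```

{"op": "play_rows", "data": {"steps": [[0,0,0,0.06,0,0,1],[0,0,0,0.06,0,0,1],[0,0,0,0.04,0,0,1]]}}

```text
clock: 9.32
tcp_pos: [0.5602, -0.0079, 0.0289]
tool_rot: [-1.253, 2.87, -0.001]
wrist_force: [1.8, 3.5, -3.7]
finger_gap: 0.228
```

Run:
```python
from geo import *
u,L,h=diag(NR,FL)
s,R=st(); print((s["tcp_pos"]-NR)@u, s["wrist_force"]@u)
```

```text
t 9.32 tcp [ 0.5602 -0.0079  0.0289] hy 137.2 tilt 0.57 F [ 1.8  3.5 -3.7] gap 0.228 j6 -0.95
0.07898998384064847 3.81384219232683
```

{"op": "play_rows", "data": {"steps": [[0,0,0,0.06,0.02,0,1],[0,0,0,0.06,0.02,0,1],[0,0,0,0.06,0.01,0,1]]}}

```text
clock: 9.57
tcp_pos: [0.56, -0.008, 0.03]
tool_rot: [-1.251, 2.858, 0.005]
wrist_force: [3.5, 6.7, -4.2]
finger_gap: 0.224
```

Run:
```python
from geo import *
u,L,h=diag(NR,FL)
s,R=st(); print((s["tcp_pos"]-NR)@u, s["wrist_force"]@u)
p,d=optics.camera("scene"); crop(p,280,215,90,70,8,"s5.png")
```

```text
t 9.57 tcp [ 0.56  -0.008  0.03 ] hy 137.3 tilt 1.24 F [ 3.5  6.7 -4.2] gap 0.224 j6 -0.96
0.07871441471452911 7.319591207563661
```

View pics/s5.png

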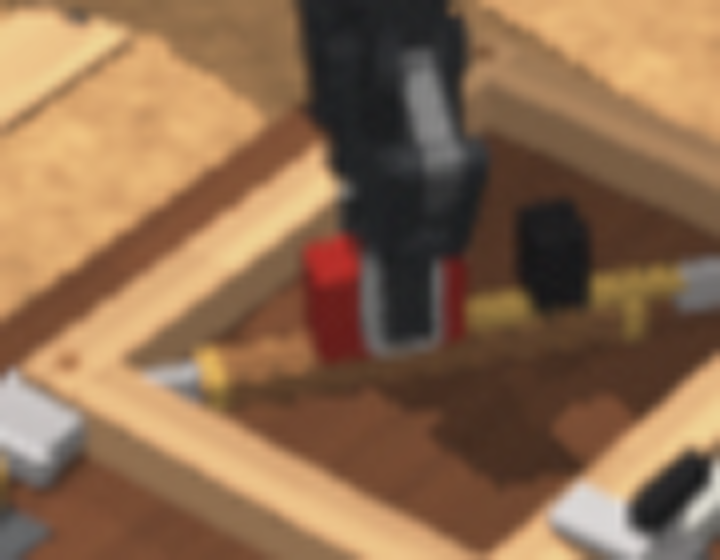

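Run:
```python
from geo import *
u,L,h=diag(NR,FL)
s,R=st(); plan(s["tcp_pos"]+[-.003,0,-.001],h+90,3,1)
```

```text
t 9.62 tcp [ 0.56   -0.0081  0.03  ] hy 137.3 tilt 1.26 F [ 5.   5.7 -5.2] gap 0.226 j6 -0.96
t 9.62 tcp [ 0.56   -0.0081  0.03  ] hy 137.3 tilt 1.26 F [ 5.   5.7 -5.2] gap 0.226 j6 -0.96
[-0.02, 0.07, 0.01, 0.02, 0.02, 0.01, 1]
[-0.02, 0.07, 0.01, 0.02, 0.02, 0.01, 1]
[-0.02, 0.07, 0.01, 0.02, 0.02, 0.01, 1]
```

{"op": "play_rows", "data": {"steps": [[-0.02,0.06,0,0.04,0.04,0.02,1],[-0.02,0.06,0,0.04,0.04,0.02,1],[0,0.04,0,0.04,0.04,0.02,1]]}}

```text
clock: 9.87
tcp_pos: [0.5598, -0.0076, 0.0293]
tool_rot: [-1.256, 2.864, -0.002]
wrist_force: [4.0, 3.2, -3.7]
finger_gap: 0.226
```

Run:
```python
from geo import *
u,L,h=diag(NR,FL)
s,R=st(); print((s["tcp_pos"]-NR)@u, s["wrist_force"]@u); plan(s["tcp_pos"],h+90,3,1)
```

```text
t 9.87 tcp [ 0.5598 -0.0076  0.0293] hy 137.4 tilt 0.85 F [ 4.   3.2 -3.7] gap 0.226 j6 -0.96
0.07888130953987954 5.095785740356547
t 9.87 tcp [ 0.5598 -0.0076  0.0293] hy 137.4 tilt 0.85 F [ 4.   3.2 -3.7] gap 0.226 j6 -0.96
[-0.02, 0.04, 0.01, 0.0, 0.0, 0.0, 1]
[-0.02, 0.04, 0.01, 0.0, 0.0, 0.0, 1]
[-0.02, 0.04, 0.01, 0.0, 0.0, 0.0, 1]
```

{"op": "play_rows", "data": {"steps": [[-0.03,0.06,0,0.02,0,0.02,1],[-0.02,0.05,0,0.02,0,0.02,1],[0,0.03,0,0.01,0,0.02,1],[0,0,0,0.01,0,0,0.5],[0,0,0,0,0,0,0.2],[0,0,0,0,0,0,0.2]]}}

```text
clock: 10.37
tcp_pos: [0.5582, -0.0097, 0.0285]
tool_rot: [1.26, -2.875, 0.006]
wrist_force: [0.7, -0.3, -0.8]
finger_gap: 0.401
```

Run:
```python
from geo import *
u,L,h=diag(NR,FL)
s,R=st(); print((s["tcp_pos"]-NR)@u, s["wrist_force"]@u)
p,d=optics.camera("scene"); crop(p,280,215,90,70,8,"s6.png")
```

```text
t 10.37 tcp [ 0.5582 -0.0097  0.0285] hy 137.3 tilt 0.26 F [ 0.7 -0.3 -0.8] gap 0.401 j6 -0.95
0.076311496614922 0.2310249823841263
```

View pics/s6.png

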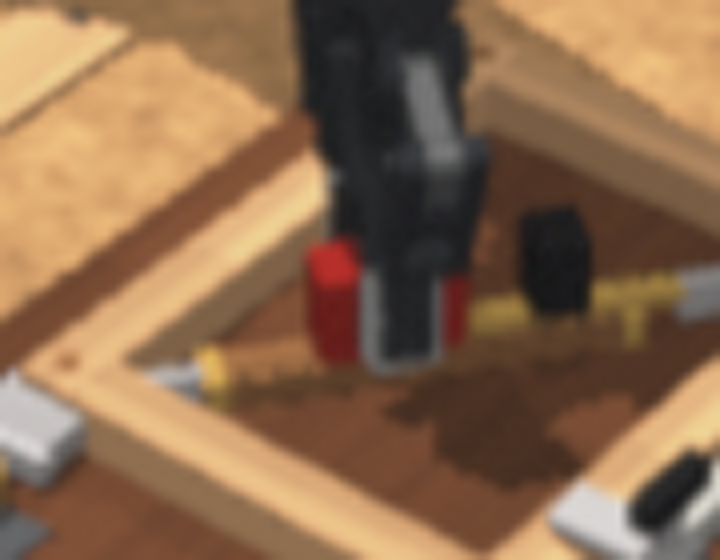

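{"op": "play_rows", "data": {"steps": [[0,0,0,0,0,-0.4,0.2],[0,0,0,0,0,-0.6,0.2],[0,0,0,-0.3,0,-0.4,0.2],[0,0,0,-0.5,0,0,0.2],[0,0,0,-0.5,0,0,0.2],[0,0,0,-0.3,0,0,0.2],[0,0,0,0,0,0,0.2]]}}

```text
clock: 11.0
tcp_pos: [0.5875, 0.0237, 0.0707]
tool_rot: [1.25, -2.871, 0.008]
wrist_force: [0.5, 0.4, 0.2]
finger_gap: 0.401
```

Run:
```python
from geo import *
u,L,h=diag(NR,FL)
t=NR+u*.1285
plan((t[0],t[1],.033),h+90,4,.2)
p,d=optics.camera("scene"); crop(p,280,190,100,90,7,"s7.png")
```

```text
t 11.00 tcp [0.5875 0.0237 0.0707] hy 137.1 tilt 0.68 F [0.5 0.4 0.2] gap 0.401 j6 -0.88
[-0.0, -0.03, -0.0, -0.07, 0.01, 0.31, 0.2]
[-0.0, -0.03, -0.0, -0.07, 0.01, 0.31, 0.2]
[-0.0, -0.03, -0.0, -0.07, 0.01, 0.31, 0.2]
[-0.0, -0.03, -0.0, -0.07, 0.01, 0.31, 0.2]
```

View pics/s7.png

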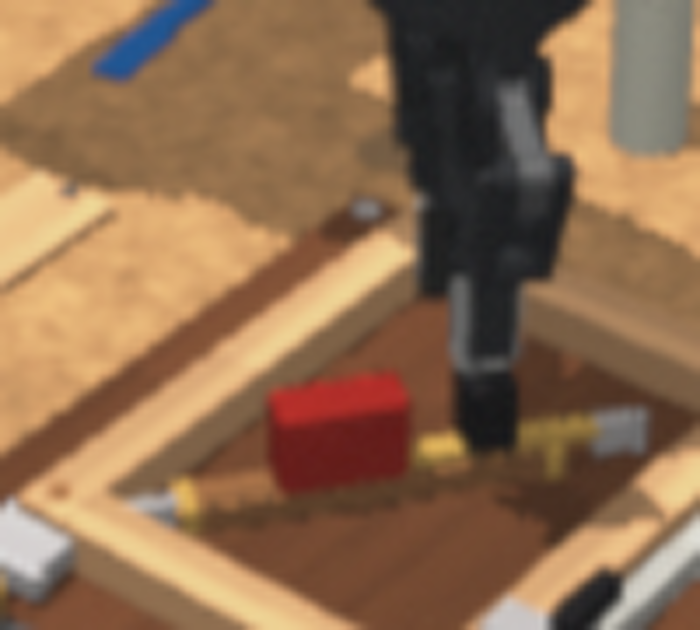

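{"op": "play_rows", "data": {"steps": [[0,-0.04,0,-0.07,0,0.3,0.2],[0,-0.04,0,-0.07,0,0.3,0.2],[0,-0.03,0,-0.07,0,0.3,0.2],[0,0,0,-0.04,0,0.25,0.2],[0,0,0,0,0,0.1,0.2],[0,0,0,0,0,0,0.2]]}}

```text
clock: 11.55
tcp_pos: [0.5877, 0.0269, 0.0263]
tool_rot: [1.248, -2.875, -0.002]
wrist_force: [-0.8, -0.1, -0.0]
finger_gap: 0.401
```

Run:
```python
from geo import *
u,L,h=diag(NR,FL)
plan((.593,.0292,.031),h+90,2,.2)
```

```text
t 11.55 tcp [0.5877 0.0269 0.0263] hy 136.9 tilt 0.42 F [-0.8 -0.1 -0. ] gap 0.401 j6 -0.88
[0.02, -0.03, -0.02, -0.09, -0.04, -0.08, 0.2]
[0.02, -0.03, -0.02, -0.09, -0.04, -0.08, 0.2]
```

{"op": "play_rows", "data": {"steps": [[0.02,-0.03,-0.02,-0.09,-0.04,-0.08,0.2],[0,-0.02,0,-0.07,-0.03,-0.08,0.2],[0,0,0,0,0,0,0.3],[0,0,0,0,0,0,0.6],[0,0,0,0,0,0,0.8],[0,0,0,0,0,0,0.8]], "grip_force": 20}}

```text
clock: 12.05
tcp_pos: [0.5928, 0.0287, 0.0314]
tool_rot: [1.253, -2.879, -0.002]
wrist_force: [0.3, -0.3, -2.5]
finger_gap: 0.227
```

Run:
```python
from geo import *
u,L,h=diag(NR,FL)
s,R=st(); print((s["tcp_pos"]-NR)@u)
```

```text
t 12.05 tcp [0.5928 0.0287 0.0314] hy 137.0 tilt 0.14 F [ 0.3 -0.3 -2.5] gap 0.227 j6 -0.88
0.12794370600928548
```

{"op": "play_rows", "data": {"steps": [[0,0,0,-0.12,0,0,0.8],[0,0,0,-0.15,0,0,0.8],[0,0,0,-0.15,0,0,0.8],[0,0,0,-0.15,0,0,0.8],[0,0,0,-0.12,0,0,0.8],[0,0,0,-0.08,0,0,0.8],[0,0,0,0,0,0,0.8]]}}

```text
clock: 12.63
tcp_pos: [0.6101, 0.0475, 0.0312]
tool_rot: [1.253, -2.878, -0.002]
wrist_force: [-1.1, -0.6, -0.7]
finger_gap: 0.226
```

Run:
```python
from geo import *
u,L,h=diag(NR,FL)
s,R=st(); print((s["tcp_pos"]-NR)@u, s["wrist_force"]@u); plan(NR+u*.1615+[0,0,.013],h+90,3,.8)
p,d=optics.camera("scene"); crop(p,280,190,130,100,6,"s8.png")
```

```text
t 12.63 tcp [0.6101 0.0475 0.0312] hy 137.1 tilt 0.17 F [-1.1 -0.6 -0.7] gap 0.226 j6 -0.85
0.15353000357883606 -1.164007893685909
t 12.63 tcp [0.6101 0.0475 0.0312] hy 137.1 tilt 0.17 F [-1.1 -0.6 -0.7] gap 0.226 j6 -0.85
[0.01, -0.01, -0.01, -0.09, 0.01, 0.0, 0.8]
[0.01, -0.01, -0.01, -0.09, 0.01, 0.0, 0.8]
[0.01, -0.01, -0.01, -0.09, 0.01, 0.0, 0.8]
```

View pics/s8.png

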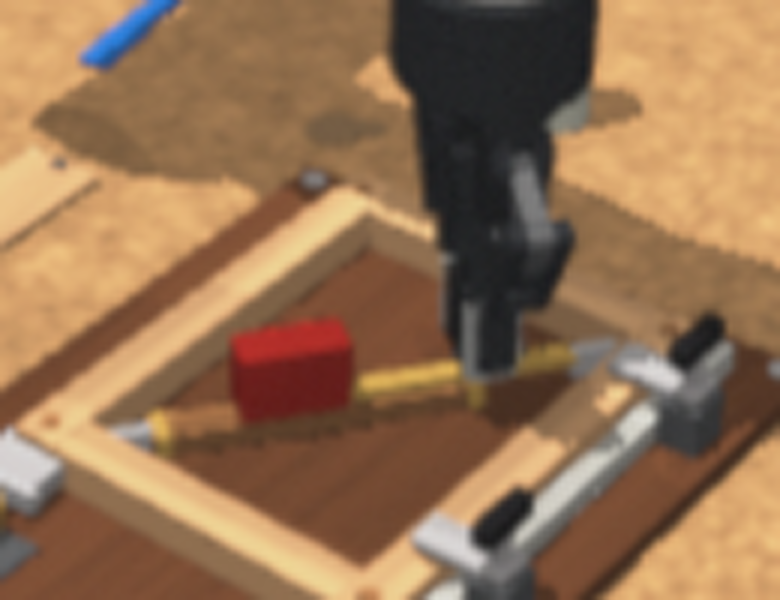

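The tongue is drawn about 26 mm, the block hasn't moved, and the sliding point is near its corner at (610,345). I'll go on slowly.

{"op": "play_rows", "data": {"steps": [[0,0,0,-0.06,0,0,0.8],[0,0,0,-0.06,0,0,0.8],[0,0,0,-0.05,0,0,0.8]]}}

```text
clock: 12.93
tcp_pos: [0.6134, 0.0512, 0.0312]
tool_rot: [1.252, -2.878, -0.002]
wrist_force: [-1.5, 0.3, -1.1]
finger_gap: 0.225
```

Run:
```python
from geo import *
u,L,h=diag(NR,FL)
s,R=st(); print((s["tcp_pos"]-NR)@u, s["wrist_force"]@u)
```

```text
t 12.93 tcp [0.6134 0.0512 0.0312] hy 137.0 tilt 0.19 F [-1.5  0.3 -1.1] gap 0.225 j6 -0.84
0.15847662078823305 -0.81311632818079
```

{"op": "play_rows", "data": {"steps": [[0,0,0,-0.05,0,0,0.8],[0,0,0,-0.05,0,0,0.8],[0,0,0,-0.04,0,0,0.8]]}}

```text
clock: 13.18
tcp_pos: [0.6143, 0.0524, 0.0311]
tool_rot: [1.249, -2.873, 0.002]
wrist_force: [-2.3, -4.3, 1.9]
finger_gap: 0.229
```

Run:
```python
from geo import *
u,L,h=diag(NR,FL)
s,R=st(); print((s["tcp_pos"]-NR)@u, s["wrist_force"]@u)
```

```text
t 13.18 tcp [0.6143 0.0524 0.0311] hy 137.0 tilt 0.51 F [-2.3 -4.3  1.9] gap 0.229 j6 -0.84
0.1599904741752607 -4.724040580750454
```

{"op": "play_rows", "data": {"steps": [[0,0.02,0,-0.05,-0.03,0,0.8],[0,0.02,0,-0.05,-0.03,0,0.8],[0,0.02,0,-0.05,-0.02,0,0.8]]}}

```text
clock: 13.43
tcp_pos: [0.6144, 0.0524, 0.0309]
tool_rot: [1.242, -2.86, 0.005]
wrist_force: [-4.1, -4.1, 2.0]
finger_gap: 0.228
```

Run:
```python
from geo import *
u,L,h=diag(NR,FL)
s,R=st(); print((s["tcp_pos"]-NR)@u, s["wrist_force"]@u)
p,d=optics.camera("scene"); crop(p,280,190,130,100,6,"s9.png")
```

```text
t 13.43 tcp [0.6144 0.0524 0.0309] hy 137.0 tilt 1.38 F [-4.1 -4.1  2. ] gap 0.228 j6 -0.83
0.1600889964015721 -5.7967159544704465
```

View pics/s9.png

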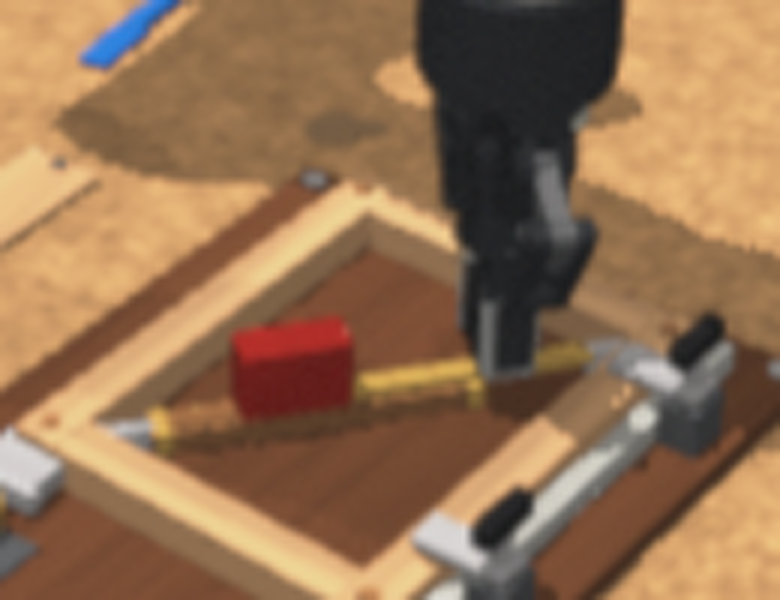

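{"op": "play_rows", "data": {"steps": [[0,-0.06,0,-0.01,0,0,0.8],[0,-0.05,0,-0.01,0,0,0.8],[0,-0.04,0,0,0,0,0.4],[0,0,0,0,0,0,0.25],[0,0,0,0,0,0,0.25],[0,0,0,0,0,0,0.25]]}}

```text
clock: 13.98
tcp_pos: [0.6167, 0.0538, 0.032]
tool_rot: [1.249, -2.877, -0.006]
wrist_force: [0.6, 0.7, 0.6]
finger_gap: 0.373
```

Run:
```python
from geo import *
u,L,h=diag(NR,FL)
s,R=st(); print((s["tcp_pos"]-NR)@u, s["wrist_force"]@u)
```

```text
t 13.98 tcp [0.6167 0.0538 0.032 ] hy 136.9 tilt 0.35 F [0.6 0.7 0.6] gap 0.373 j6 -0.84
0.1626215545053291 0.8926386822324293
```

{"op": "play_rows", "data": {"steps": [[0,0,0,0,0,-0.5,0.25],[0,0,0,0,0,-0.6,0.2],[0,0,0,0.4,0,-0.3,0.2],[0,0,0,0.7,0,0,0.2],[0,0,0,0.7,0,0,0.2],[0,0,0,0.6,0,0,0.2],[0,0,0,0.3,0,0,0.2],[0,0,0,0,0,0,0.2]]}}

```text
clock: 14.65
tcp_pos: [0.5605, -0.0076, 0.0766]
tool_rot: [-1.255, 2.879, 0.004]
wrist_force: [-0.2, 0.3, -0.4]
finger_gap: 0.399
```

Run:
```python
from geo import *
u,L,h=diag(NR,FL)
plan((.5600,-.0077,.029),h+90,4,.2)
p,d=optics.camera("scene"); crop(p,280,190,130,100,6,"s10.png")
```

```text
t 14.65 tcp [ 0.5605 -0.0076  0.0766] hy 137.1 tilt 0.16 F [-0.2  0.3 -0.4] gap 0.399 j6 -0.95
[0.01, 0.0, -0.0, 0.0, 0.0, 0.4, 0.2]
[0.01, 0.0, -0.0, 0.0, 0.0, 0.4, 0.2]
[0.01, 0.0, -0.0, 0.0, 0.0, 0.4, 0.2]
[0.01, 0.0, -0.0, 0.0, 0.0, 0.4, 0.2]
```

View pics/s10.png

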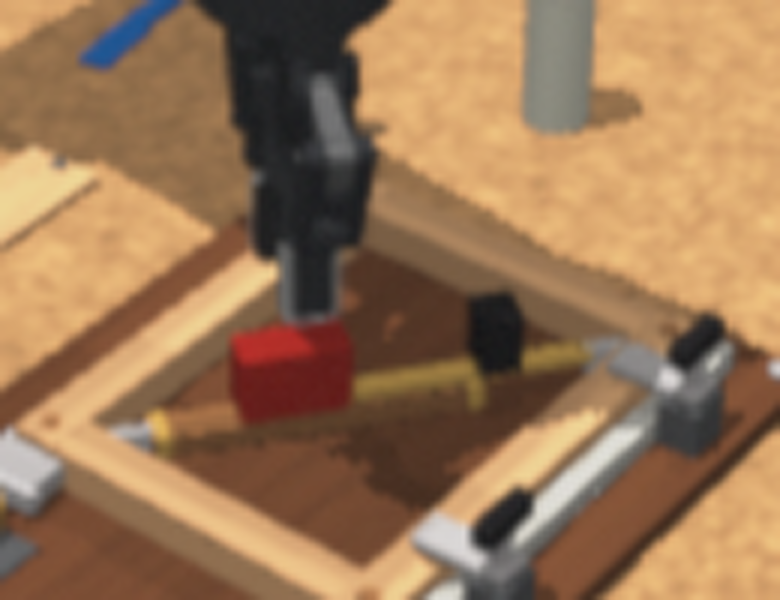

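{"op": "play_rows", "data": {"steps": [[0,0,0,0,0,0.4,0.2],[0,0,0,0,0,0.45,0.2],[0,0,0,0,0,0.4,0.2],[0,0,0,0,0,0.2,0.2],[0,0,0,0,0,0.08,0.2],[0,0,0,0,0,0,0.6],[0,0,0,0,0,0,1],[0,0,0,0,0,0,1]], "grip_force": 40}}

```text
clock: 15.37
tcp_pos: [0.5652, -0.0037, 0.0302]
tool_rot: [-1.257, 2.872, 0.006]
wrist_force: [-0.2, -1.1, -3.4]
finger_gap: 0.228
```

Run:
```python
from geo import *
u,L,h=diag(NR,FL)
s,R=st(); print((s["tcp_pos"]-NR)@u, s["wrist_force"]@u)
```

```text
t 15.37 tcp [ 0.5652 -0.0037  0.0302] hy 137.3 tilt 0.43 F [-0.2 -1.1 -3.4] gap 0.228 j6 -0.95
0.08547682754420795 -0.9672146133445835
```

{"op": "play_rows", "data": {"steps": [[0,0,0,0.04,0,0,1],[0,0,0,0.05,0,0,1],[0,0,0,0.05,0,0,1]]}}

```text
clock: 15.62
tcp_pos: [0.5646, -0.0041, 0.0306]
tool_rot: [-1.257, 2.865, 0.012]
wrist_force: [2.6, 5.3, -4.1]
finger_gap: 0.232
```

Run:
```python
from geo import *
u,L,h=diag(NR,FL)
s,R=st(); print((s["tcp_pos"]-NR)@u, s["wrist_force"]@u)
```

```text
t 15.62 tcp [ 0.5646 -0.0041  0.0306] hy 137.4 tilt 0.88 F [ 2.6  5.3 -4.1] gap 0.232 j6 -0.95
0.0847655976264586 5.633483509560599
```

{"op": "play_rows", "data": {"steps": [[0,0.06,0,-0.05,0,-0.05,1],[0,0.06,0,-0.03,0,-0.2,1],[0,0.04,0,0,0,-0.4,1],[0,0,0,0,0,-0.5,1],[0,0,0,0,0,-0.6,1],[0,0,0,0,0,-0.6,1],[0,0,0,0,0,-0.5,1],[0,0,0,0,0,0,1]]}}

```text
clock: 16.28
tcp_pos: [0.5629, -0.0053, 0.119]
tool_rot: [1.255, -2.864, 0.006]
wrist_force: [1.5, -0.1, -5.4]
finger_gap: 0.221
```

Run:
```python
from geo import *
u,L,h=diag(FR,NL); print(L,h)
t=FR+u*.0905
plan((t[0],t[1],.11),h+90,18,1)
p,d=optics.camera("scene"); crop(p,250,150,160,120,5,"s11.png")
```

```text
0.23214073856176137 120.97553416330187
t 16.28 tcp [ 0.5629 -0.0053  0.119 ] hy 137.3 tilt 0.90 F [ 1.5 -0.1 -5.4] gap 0.221 j6 -0.94
[0.01, -0.01, -0.71, -0.04, -0.04, 0.02, 1]
[0.01, -0.01, -0.71, -0.03, -0.04, 0.02, 1]
[0.01, -0.01, -0.71, -0.03, -0.05, 0.02, 1]
[0.01, -0.01, -0.71, -0.03, -0.05, 0.02, 1]
[0.01, -0.01, -0.71, -0.02, -0.05, 0.02, 1]
[0.01, -0.01, -0.71, -0.02, -0.05, 0.02, 1]
[0.01, -0.01, -0.71, -0.02, -0.05, 0.02, 1]
[0.01, -0.01, -0.71, -0.01, -0.05, 0.02, 1]
[0.01, -0.01, -0.71, -0.01, -0.05, 0.02, 1]
[0.01, -0.01, -0.71, -0.0, -0.05, 0.02, 1]
[0.01, -0.01, -0.71, 0.0, -0.05, 0.02, 1]
[0.01, -0.01, -0.71, 0.0, -0.05, 0.02, 1]
[0.01, -0.01, -0.71, 0.01, -0.05, 0.02, 1]
[0.01, -0.01, -0.71, 0.01, -0.05, 0.02, 1]
[0.01, -0.01, -0.71, 0.02, -0.05, 0.02, 1]
[0.01, -0.01, -0.71, 0.02, -0.05, 0.02, 1]
[0.01, -0.01, -0.71, 0.02, -0.05, 0.02, 1]
[0.01, -0.01, -0.71, 0.03, -0.05, 0.02, 1]
```

View pics/s11.png

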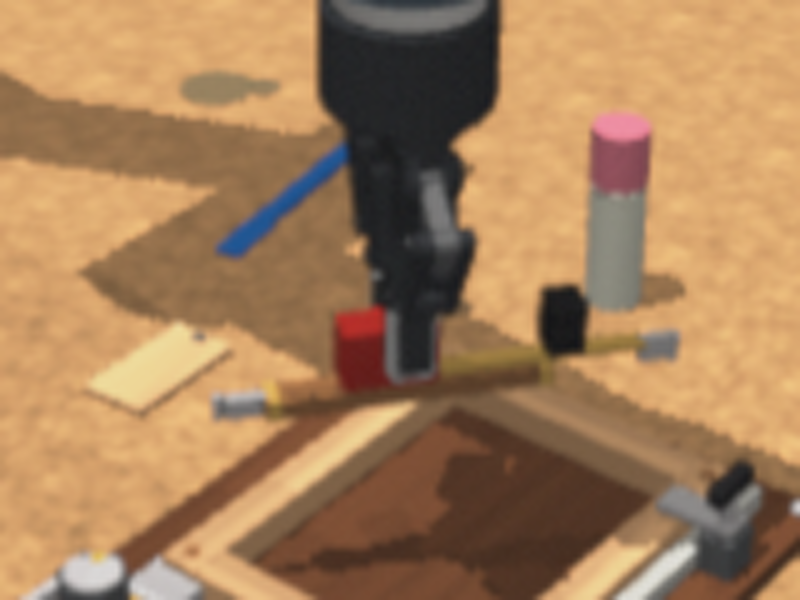

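The rule is lifted level at about z 0.1 with the tongue still drawn, so I'll turn it towards the second diagonal.

{"op": "play_rows", "data": {"steps": [[0.01,-0.02,-0.71,-0.04,-0.04,0,1],[0.01,-0.02,-0.71,-0.03,-0.04,0,1],[0.01,-0.02,-0.71,-0.03,-0.05,0,1],[0.01,-0.02,-0.71,-0.03,-0.05,0,1],[0.01,-0.02,-0.71,-0.02,-0.05,0,1],[0.01,-0.02,-0.71,-0.02,-0.05,0,1],[0.01,-0.02,-0.71,-0.02,-0.05,0,1],[0.01,-0.02,-0.71,-0.01,-0.05,0,1]]}}

```text
clock: 17.0
tcp_pos: [0.5679, -0.0068, 0.1072]
tool_rot: [2.037, -2.372, -0.014]
wrist_force: [-0.1, -0.3, -4.8]
finger_gap: 0.225
```

{"op": "play_rows", "data": {"steps": [[0.01,-0.01,-0.71,-0.01,-0.05,0,1],[0.01,-0.01,-0.71,0,-0.05,0,1],[0.01,-0.01,-0.71,0,-0.05,0,1],[0.01,-0.01,-0.71,0,-0.05,0,1],[0.01,-0.01,-0.71,0.01,-0.05,0,1],[0.01,-0.01,-0.71,0.02,-0.05,0,1],[0.01,-0.01,-0.5,0.02,-0.05,0,1],[0,0,0,0,0,0,1]]}}

```text
clock: 17.67
tcp_pos: [0.5695, -0.0088, 0.0937]
tool_rot: [2.559, -1.79, -0.045]
wrist_force: [-0.4, -0.4, -4.2]
finger_gap: 0.222
```

Run:
```python
from geo import *
u,L,h=diag(FR,NL)
t=FR+u*.0905
plan((t[0],t[1],.06),h+90,5,1)
```

```text
t 17.67 tcp [ 0.5695 -0.0088  0.0937] hy -159.9 tilt 1.96 F [-0.4 -0.4 -4.2] gap 0.222 j6 -2.05
[0.06, 0.03, -0.38, 0.04, -0.15, 0.22, 1]
[0.06, 0.03, -0.38, 0.04, -0.15, 0.22, 1]
[0.06, 0.03, -0.38, 0.05, -0.15, 0.22, 1]
[0.06, 0.03, -0.38, 0.05, -0.14, 0.22, 1]
[0.06, 0.03, -0.38, 0.06, -0.14, 0.22, 1]
```

{"op": "play_rows", "data": {"steps": [[0.07,0.03,-0.4,0.04,-0.17,0,1],[0.07,0.03,-0.4,0.04,-0.17,0,1],[0.06,0.03,-0.4,0.05,-0.16,0,1],[0.04,0.02,-0.38,0.05,-0.14,0,1],[0,0,-0.2,0.03,-0.08,0,1],[0,0,0,0,0,0,1]]}}

```text
clock: 18.17
tcp_pos: [0.5866, -0.0062, 0.0858]
tool_rot: [2.714, -1.56, -0.027]
wrist_force: [-0.2, -0.8, -5.4]
finger_gap: 0.228
```

Run:
```python
from geo import *
u,L,h=diag(FR,NL)
t=FR+u*.0905
plan((t[0],t[1],.05),h+90,4,1)
p,d=optics.camera("scene"); crop(p,250,170,160,140,5,"s12.png")
```

```text
t 18.17 tcp [ 0.5866 -0.0062  0.0858] hy -149.8 tilt 1.19 F [-0.2 -0.8 -5.4] gap 0.228 j6 -2.22
[0.05, 0.02, -0.03, 0.03, -0.05, 0.3, 1]
[0.05, 0.02, -0.03, 0.03, -0.04, 0.3, 1]
[0.05, 0.02, -0.03, 0.03, -0.04, 0.3, 1]
[0.05, 0.02, -0.03, 0.02, -0.04, 0.3, 1]
```

View pics/s12.png

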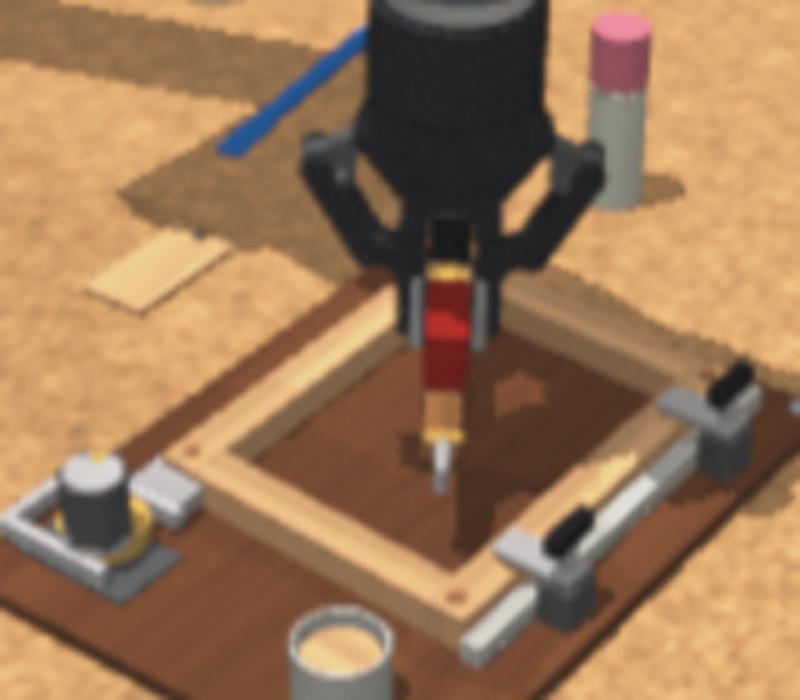

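{"op": "play_rows", "data": {"steps": [[0.06,0.02,-0.03,0.01,-0.05,0.15,1],[0.05,0.02,-0.03,0.01,-0.05,0.25,1],[0.04,0.02,-0.03,0,-0.04,0.25,1],[0,0,0,0,-0.02,0.2,1],[0,0,0,0,0,0,1]]}}

```text
clock: 18.63
tcp_pos: [0.589, -0.0043, 0.0564]
tool_rot: [2.727, -1.556, -0.01]
wrist_force: [-1.2, -0.4, -4.6]
finger_gap: 0.224
```

Run:
```python
from geo import *
u,L,h=diag(FR,NL)
t=FR+u*.092
plan((t[0],t[1],.046),h+90,3,1)
```

```text
t 18.63 tcp [ 0.589  -0.0043  0.0564] hy -149.4 tilt 0.37 F [-1.2 -0.4 -4.6] gap 0.224 j6 -2.22
[0.02, 0.02, -0.02, 0.02, -0.02, 0.12, 1]
[0.02, 0.02, -0.02, 0.02, -0.02, 0.12, 1]
[0.02, 0.02, -0.02, 0.02, -0.02, 0.12, 1]
```

{"op": "play_rows", "data": {"steps": [[0.02,0.02,-0.02,0.03,-0.03,0.08,1],[0.02,0.02,-0.02,0.03,-0.03,0.06,1],[0,0,-0.02,0.02,-0.02,0.05,1],[0,0,0,0,0,0,1]]}}

```text
clock: 18.97
tcp_pos: [0.5916, -0.0051, 0.0491]
tool_rot: [2.732, -1.548, -0.003]
wrist_force: [0.4, -0.0, -4.2]
finger_gap: 0.225
```

Run:
```python
from geo import *
u,L,h=diag(FR,NL)
t=FR+u*.092
plan((t[0],t[1],.030),h+90,3,1)
p,d=optics.camera("scene"); crop(p,280,200,100,90,7,"s13.png")
```

```text
t 18.97 tcp [ 0.5916 -0.0051  0.0491] hy -149.1 tilt 0.14 F [ 0.4 -0.  -4.2] gap 0.225 j6 -2.23
[0.01, 0.0, -0.0, -0.0, 0.0, 0.21, 1]
[0.01, 0.0, -0.0, -0.0, 0.0, 0.21, 1]
[0.01, 0.0, -0.0, -0.0, 0.0, 0.21, 1]
```

View pics/s13.png

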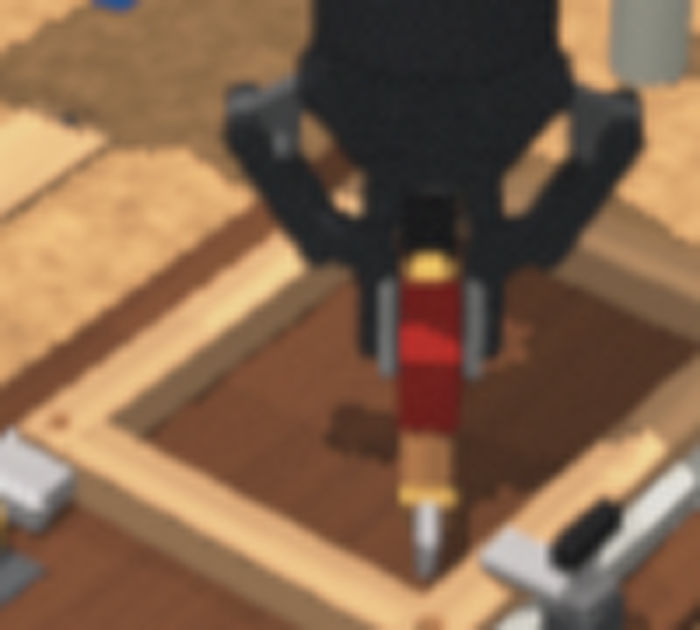

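{"op": "play_rows", "data": {"steps": [[0,0,0,0,0,0.18,1],[0,0,0,0,0,0.18,1],[0,0,0,0,0,0.15,1],[0,0,0,0,0,0.08,1],[0,0,0,0,0,0,1]]}}

```text
clock: 19.43
tcp_pos: [0.5928, -0.0053, 0.0307]
tool_rot: [2.733, -1.549, 0.0]
wrist_force: [0.4, -0.6, -3.3]
finger_gap: 0.223
```

Run:
```python
from geo import *
u,L,h=diag(FR,NL)
t=FR+u*.092
plan((t[0],t[1],.030),h+90,3,1)
```

```text
t 19.43 tcp [ 0.5928 -0.0053  0.0307] hy -149.1 tilt 0.01 F [ 0.4 -0.6 -3.3] gap 0.223 j6 -2.23
[0.0, -0.0, -0.0, -0.01, 0.01, 0.01, 1]
[0.0, -0.0, -0.0, -0.01, 0.01, 0.01, 1]
[0.0, -0.0, -0.0, -0.01, 0.01, 0.01, 1]
```

{"op": "play_rows", "data": {"steps": [[0,0,0,0.08,0,0.01,1],[0,0,0,0.08,0,0.01,1],[0,0,0,0.06,0,0,1],[0,0,0,0.04,0,0,1]]}}

```text
clock: 19.77
tcp_pos: [0.5947, -0.0096, 0.0303]
tool_rot: [-2.731, 1.546, 0.01]
wrist_force: [-3.1, 3.8, -0.6]
finger_gap: 0.226
```

Run:
```python
from geo import *
u,L,h=diag(FR,NL)
s,R=st(); print((s["tcp_pos"]-FR)@u, s["wrist_force"]@u)
```

```text
t 19.77 tcp [ 0.5947 -0.0096  0.0303] hy -149.0 tilt 0.40 F [-3.1  3.8 -0.6] gap 0.226 j6 -2.24
0.08636064129826916 4.9139454963310305
```

{"op": "play_rows", "data": {"steps": [[0,0,0,0.05,0,0,1],[0,0,0,0.06,0,0,1],[0,0,0,0.06,0,0,1]]}}

```text
clock: 20.02
tcp_pos: [0.5945, -0.011, 0.0304]
tool_rot: [-2.729, 1.543, 0.022]
wrist_force: [-4.9, 6.1, 2.5]
finger_gap: 0.225
```

Run:
```python
from geo import *
u,L,h=diag(FR,NL)
s,R=st(); print((s["tcp_pos"]-FR)@u, s["wrist_force"]@u)
p,d=optics.camera("scene"); crop(p,300,230,80,70,8,"s14.png")
```

```text
t 20.02 tcp [ 0.5945 -0.011   0.0304] hy -149.0 tilt 0.88 F [-4.9  6.1  2.5] gap 0.225 j6 -2.24
0.08518536933661344 7.770231838649217
```

View pics/s14.png

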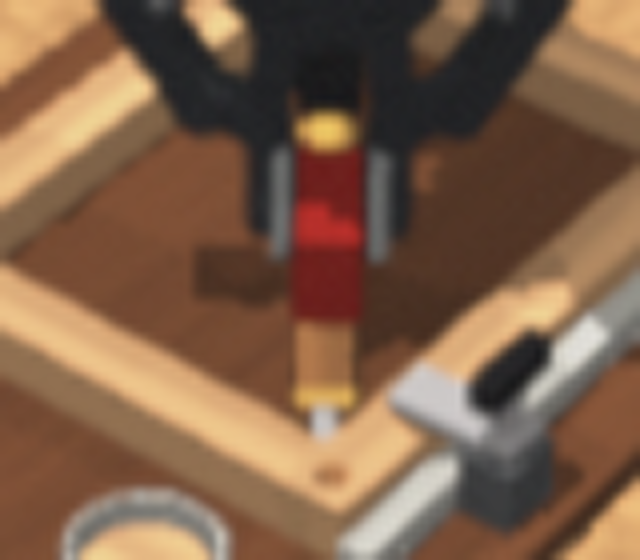

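{"op": "play_rows", "data": {"steps": [[0,0.04,0,0.05,0.03,0,1],[0,0.04,0,0.05,0.03,0,1],[0,0.03,0,0.05,0.03,0,1]]}}

```text
clock: 20.32
tcp_pos: [0.5938, -0.0116, 0.0306]
tool_rot: [-2.73, 1.535, 0.015]
wrist_force: [-1.4, 6.5, -2.4]
finger_gap: 0.229
```

Run:
```python
from geo import *
u,L,h=diag(FR,NL)
s,R=st(); print((s["tcp_pos"]-FR)@u, s["wrist_force"]@u)
```

```text
t 20.32 tcp [ 0.5938 -0.0116  0.0306] hy -148.7 tilt 0.80 F [-1.4  6.5 -2.4] gap 0.229 j6 -2.25
0.08504047758243673 6.267639486276144
```

{"op": "play_rows", "data": {"steps": [[0,0.03,0,0.05,-0.03,0,1],[0,0.03,0,0.05,-0.03,0,1],[0,0,0,0.04,0,0,1]]}}

```text
clock: 20.57
tcp_pos: [0.594, -0.0113, 0.0304]
tool_rot: [-2.732, 1.534, 0.019]
wrist_force: [-2.1, 4.4, -0.4]
finger_gap: 0.226
```

Run:
```python
from geo import *
u,L,h=diag(FR,NL)
s,R=st(); print((s["tcp_pos"]-FR)@u, s["wrist_force"]@u); plan(s["tcp_pos"],h+90,3,1)
```

```text
t 20.57 tcp [ 0.594  -0.0113  0.0304] hy -148.6 tilt 0.85 F [-2.1  4.4 -0.4] gap 0.226 j6 -2.25
0.08518072854091184 4.875306151864513
t 20.57 tcp [ 0.594  -0.0113  0.0304] hy -148.6 tilt 0.85 F [-2.1  4.4 -0.4] gap 0.226 j6 -2.25
[-0.0, 0.05, 0.02, 0.0, 0.0, 0.0, 1]
[-0.0, 0.05, 0.02, 0.0, 0.0, 0.0, 1]
[-0.0, 0.05, 0.02, 0.0, 0.0, 0.0, 1]
```

{"op": "play_rows", "data": {"steps": [[0,0.06,0,0.02,0,0,1],[0,0.05,0,0.02,0,0,1],[0,0.03,0,0.01,0,0,1],[0,0,0,0.01,0,0,0.5],[0,0,0,0,0,0,0.2],[0,0,0,0,0,0,0.2]]}}

```text
clock: 21.07
tcp_pos: [0.5981, -0.0145, 0.0325]
tool_rot: [-2.739, 1.537, -0.012]
wrist_force: [0.2, 0.4, -0.5]
finger_gap: 0.4
```

{"op": "play_rows", "data": {"steps": [[0,0,0,0,0,-0.4,0.2],[0,0,0,0,0,-0.6,0.2],[0,0,0,-0.4,0,-0.4,0.2],[0,0,0,-0.7,0,0,0.2],[0,0,0,-0.6,0,0,0.2],[0,0,0,-0.4,0,0,0.2],[0,0,0,0,0,0,0.2]]}}

```text
clock: 21.65
tcp_pos: [0.5715, 0.0383, 0.081]
tool_rot: [-2.732, 1.542, -0.039]
wrist_force: [-0.4, 0.3, -0.7]
finger_gap: 0.402
```

Run:
```python
from geo import *
u,L,h=diag(FR,NL)
plan((.5546,.0538,.032),h+90,4,.2)
p,d=optics.camera("scene"); crop(p,280,190,110,100,6,"s15.png")
```

```text
t 21.65 tcp [0.5715 0.0383 0.081 ] hy -148.9 tilt 1.46 F [-0.4  0.3 -0.7] gap 0.402 j6 -2.15
[-0.04, -0.05, 0.01, -0.19, 0.06, 0.4, 0.2]
[-0.04, -0.05, 0.01, -0.19, 0.06, 0.4, 0.2]
[-0.04, -0.05, 0.01, -0.19, 0.06, 0.41, 0.2]
[-0.04, -0.05, 0.01, -0.19, 0.06, 0.41, 0.2]
```

View pics/s15.png

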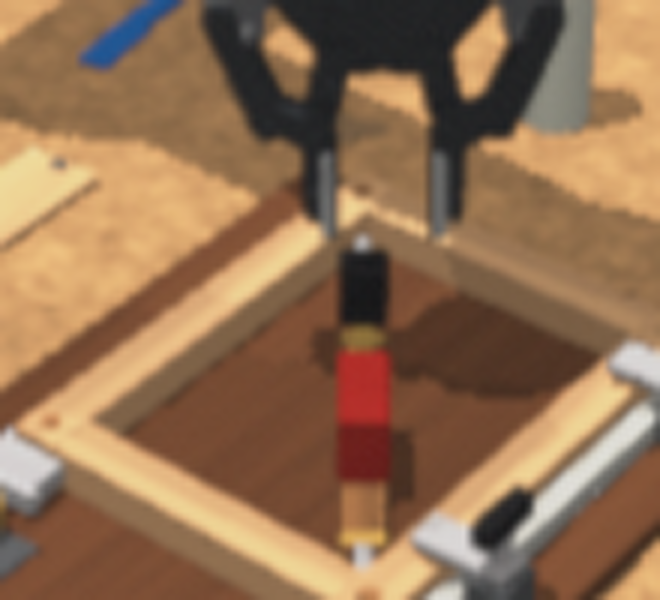

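The rule lies straight in the second diagonal, with the fixed point in the far right corner at (362,565) and the knob at (363,285). I'll go on to the knob.

{"op": "play_rows", "data": {"steps": [[-0.05,-0.06,0,-0.25,0.07,0.1,0.2],[-0.05,-0.06,0,-0.25,0.07,0.3,0.2],[-0.04,-0.05,0,-0.2,0.06,0.4,0.2],[0,0,0,-0.1,0.03,0.4,0.2],[0,0,0,0,0,0.2,0.2],[0,0,0,0,0,0,0.2]]}}

```text
clock: 22.2
tcp_pos: [0.5535, 0.0542, 0.0337]
tool_rot: [2.733, -1.547, 0.004]
wrist_force: [-0.9, -1.1, 0.3]
finger_gap: 0.404
```

Run:
```python
from geo import *
u,L,h=diag(FR,NL)
plan((.5546,.0538,.032),h+90,2,.2)
```

```text
t 22.20 tcp [0.5535 0.0542 0.0337] hy -149.0 tilt 0.19 F [-0.9 -1.1  0.3] gap 0.404 j6 -2.13
[-0.0, -0.02, -0.0, 0.01, -0.01, 0.03, 0.2]
[-0.0, -0.02, -0.0, 0.01, -0.01, 0.03, 0.2]
```

{"op": "play_rows", "data": {"steps": [[0,0,0,0.01,-0.01,0.06,0.3],[0,0,0,0,0,0,0.5],[0,0,0,0,0,0,0.8],[0,0,0,0,0,0,0.8]], "grip_force": 20}}

```text
clock: 22.53
tcp_pos: [0.5533, 0.0536, 0.0303]
tool_rot: [2.731, -1.547, 0.0]
wrist_force: [0.3, 0.4, -2.0]
finger_gap: 0.231
```

Run:
```python
from geo import *
u,L,h=diag(FR,NL)
s,R=st(); print((s["tcp_pos"]-FR)@u, s["wrist_force"]@u)
p,d=optics.camera("scene"); crop(p,280,190,110,100,6,"s16.png")
```

```text
t 22.53 tcp [0.5533 0.0536 0.0303] hy -149.1 tilt 0.15 F [ 0.3  0.4 -2. ] gap 0.231 j6 -2.13
0.16180183065539733 0.22169370864065183
```

View pics/s16.png

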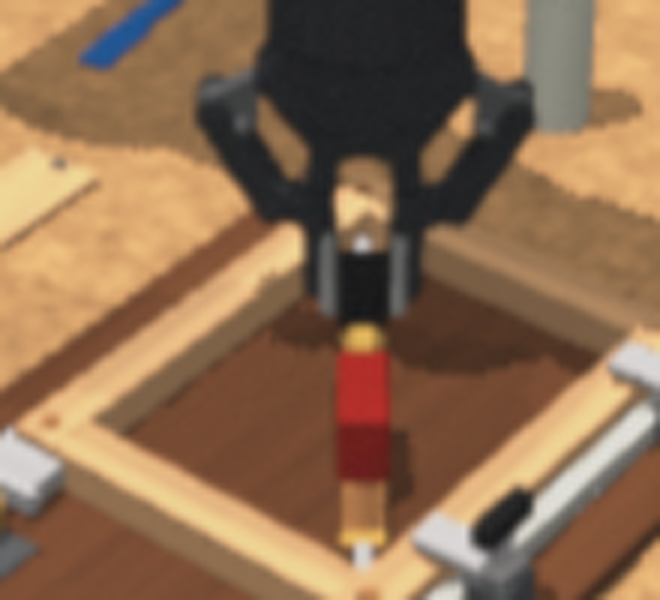

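{"op": "play_rows", "data": {"steps": [[0,0,0,-0.08,0,-0.02,0.8],[0,0,0,-0.1,0,0,0.8],[0,0,0,-0.1,0,0,0.8],[0,0,0,-0.06,0,0,0.8],[0,0,0,-0.03,0,0,0.8]]}}

```text
clock: 23.0
tcp_pos: [0.5476, 0.0636, 0.0308]
tool_rot: [2.731, -1.548, 0.002]
wrist_force: [2.5, -0.4, -3.3]
finger_gap: 0.228
```

Run:
```python
from geo import *
u,L,h=diag(FR,NL)
s,R=st(); print((s["tcp_pos"]-FR)@u, s["wrist_force"]@u)
```

```text
t 23.00 tcp [0.5476 0.0636 0.0308] hy -149.1 tilt 0.14 F [ 2.5 -0.4 -3.3] gap 0.228 j6 -2.11
0.1733628849065465 -1.6288403909417088
```

{"op": "play_rows", "data": {"steps": [[0,0,0,-0.05,0,0,0.8],[0,0,0,-0.05,0,0,0.8],[0,0,0,-0.05,0,0,0.8]]}}

```text
clock: 23.25
tcp_pos: [0.5475, 0.0668, 0.0314]
tool_rot: [2.73, -1.55, 0.01]
wrist_force: [4.9, -3.5, -5.2]
finger_gap: 0.231
```

Run:
```python
from geo import *
u,L,h=diag(FR,NL)
s,R=st(); print((s["tcp_pos"]-FR)@u, s["wrist_force"]@u)
```

```text
t 23.25 tcp [0.5475 0.0668 0.0314] hy -149.2 tilt 0.38 F [ 4.9 -3.5 -5.2] gap 0.231 j6 -2.10
0.17613002465947425 -5.546004720782334
```

{"op": "play_rows", "data": {"steps": [[0,-0.03,0,-0.05,-0.03,0.01,0.8],[0,-0.03,0,-0.05,-0.03,0.01,0.8],[0,-0.02,0,-0.05,-0.03,0.01,0.8]]}}

```text
clock: 23.5
tcp_pos: [0.5477, 0.0671, 0.031]
tool_rot: [2.722, -1.55, 0.009]
wrist_force: [1.3, -6.2, -2.6]
finger_gap: 0.231
```

Run:
```python
from geo import *
u,L,h=diag(FR,NL)
s,R=st(); print((s["tcp_pos"]-FR)@u, s["wrist_force"]@u)
```

```text
t 23.50 tcp [0.5477 0.0671 0.031 ] hy -149.3 tilt 0.61 F [ 1.3 -6.2 -2.6] gap 0.231 j6 -2.09
0.17623554102621408 -5.953087750173211
```

{"op": "play_rows", "data": {"steps": [[0,0.02,0,-0.04,0.02,0.01,0.8],[0,0.04,0,-0.03,0,0.01,0.8],[0,0.02,0,-0.01,0,0,0.5],[0,0,0,0,0,0,0.25],[0,0,0,0,0,0,0.25],[0,0,0,0,0,-0.3,0.2],[0,0,0,0,0,-0.7,0.2],[0,0,0,0,0,-0.7,0.2]]}}

```text
clock: 24.17
tcp_pos: [0.5405, 0.0699, 0.0804]
tool_rot: [2.714, -1.545, 0.006]
wrist_force: [-0.0, -0.2, 1.0]
finger_gap: 0.4
```

Run:
```python
from geo import *
st()
plan((.4889,-.1359,.15),-54.6+180-180,20,.2)
```

```text
t 24.17 tcp [0.5405 0.0699 0.0804] hy -149.3 tilt 1.11 F [-0.  -0.2  1. ] gap 0.400 j6 -2.08
t 24.17 tcp [0.5405 0.0699 0.0804] hy -149.3 tilt 1.11 F [-0.  -0.2  1. ] gap 0.400 j6 -2.08
[0.01, 0.0, -0.83, 0.25, 0.25, -0.11, 0.2]
[0.01, 0.0, -0.83, 0.23, 0.27, -0.11, 0.2]
[0.01, 0.0, -0.83, 0.21, 0.29, -0.11, 0.2]
[0.01, 0.0, -0.83, 0.18, 0.3, -0.11, 0.2]
[0.01, 0.0, -0.83, 0.16, 0.32, -0.11, 0.2]
[0.01, 0.0, -0.83, 0.13, 0.33, -0.11, 0.2]
[0.01, 0.0, -0.83, 0.1, 0.34, -0.11, 0.2]
[0.01, 0.0, -0.83, 0.07, 0.35, -0.11, 0.2]
[0.01, 0.0, -0.83, 0.05, 0.35, -0.11, 0.2]
[0.01, 0.0, -0.83, 0.02, 0.35, -0.11, 0.2]
[0.01, 0.0, -0.83, -0.01, 0.35, -0.11, 0.2]
[0.01, 0.0, -0.83, -0.04, 0.35, -0.11, 0.2]
[0.01, 0.0, -0.83, -0.07, 0.35, -0.11, 0.2]
[0.01, 0.0, -0.83, -0.1, 0.34, -0.11, 0.2]
[0.01, 0.0, -0.83, -0.13, 0.33, -0.11, 0.2]
[0.01, 0.0, -0.83, -0.15, 0.32, -0.11, 0.2]
[0.01, 0.0, -0.83, -0.18, 0.31, -0.11, 0.2]
[0.01, 0.0, -0.83, -0.2, 0.29, -0.12, 0.2]
[0.01, 0.0, -0.83, -0.23, 0.27, -0.12, 0.2]
[0.01, 0.0, -0.83, -0.25, 0.25, -0.12, 0.2]
```

Run:
```python
from geo import *
plan((.4889,-.1359,.13),115.8,17,.1)
p,d=optics.camera("scene"); crop(p,270,180,110,110,6,"s17.png"); crop(p,240,255,70,50,10,"s17b.png")
```

```text
t 24.17 tcp [0.5405 0.0699 0.0804] hy -149.3 tilt 1.11 F [-0.  -0.2  1. ] gap 0.400 j6 -2.08
[0.0, -0.01, 0.97, 0.3, 0.29, -0.09, 0.1]
[0.0, -0.01, 0.97, 0.32, 0.26, -0.09, 0.1]
[0.0, -0.01, 0.97, 0.35, 0.23, -0.09, 0.1]
[0.0, -0.01, 0.97, 0.37, 0.2, -0.09, 0.1]
[0.0, -0.01, 0.97, 0.39, 0.16, -0.09, 0.1]
[0.0, -0.01, 0.97, 0.4, 0.12, -0.09, 0.1]
[0.0, -0.01, 0.97, 0.41, 0.08, -0.09, 0.1]
[0.0, -0.01, 0.97, 0.42, 0.04, -0.09, 0.1]
[0.0, -0.01, 0.97, 0.42, 0.0, -0.09, 0.1]
[0.0, -0.01, 0.97, 0.42, -0.04, -0.09, 0.1]
[0.0, -0.01, 0.97, 0.41, -0.08, -0.09, 0.1]
[0.0, -0.01, 0.97, 0.4, -0.12, -0.09, 0.1]
[0.0, -0.01, 0.97, 0.39, -0.16, -0.1, 0.1]
[0.0, -0.01, 0.97, 0.37, -0.19, -0.1, 0.1]
[0.0, -0.01, 0.97, 0.35, -0.23, -0.1, 0.1]
[0.0, -0.01, 0.97, 0.32, -0.26, -0.1, 0.1]
[0.0, -0.01, 0.97, 0.3, -0.29, -0.1, 0.1]
```

View pics/s17.png

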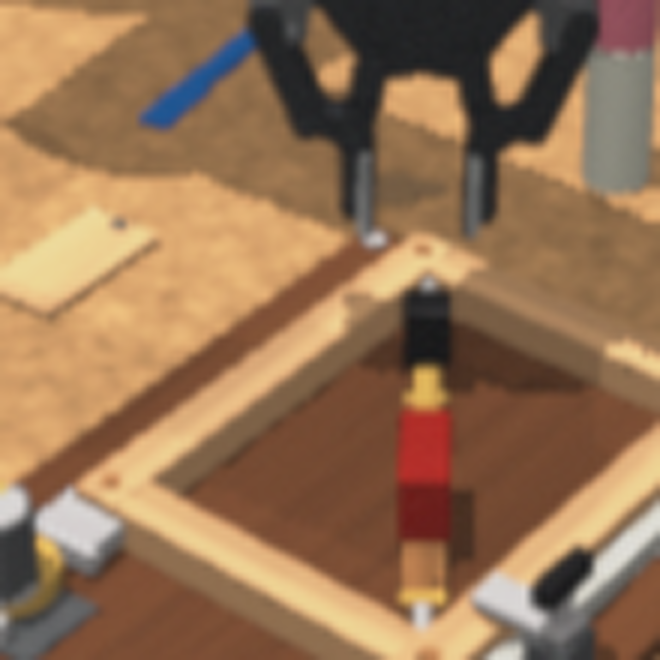

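View pics/s17b.png

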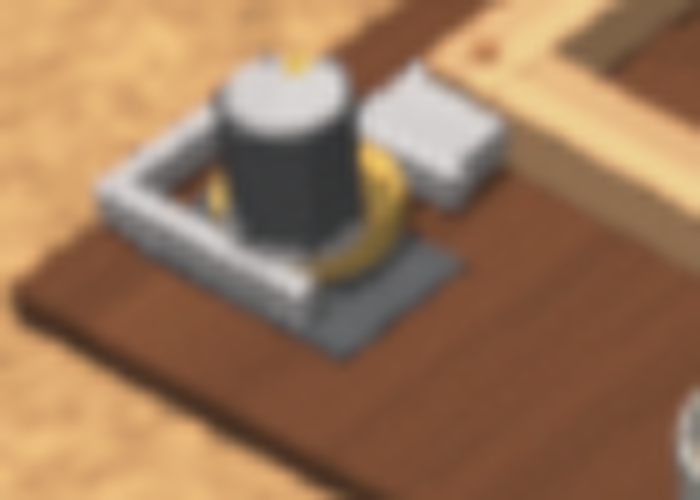

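The knob is drawn out, with the sliding tip at the near left corner (428,287). The hexagon shows a vertical edge at about (300,215), which fits flats near -64° and -4°. Moving to the bolt.

{"op": "play_rows", "data": {"steps": [[0,-0.02,0.95,0.1,0.1,-0.5,0.1],[0,-0.02,0.95,0.3,0.26,-0.5,0.1],[0,-0.02,0.95,0.35,0.23,-0.4,0.1],[0,-0.02,0.95,0.37,0.2,-0.2,0.1],[0,-0.02,0.95,0.39,0.16,-0.1,0.1],[0,-0.01,0.95,0.4,0.12,0,0.1],[0,-0.01,0.95,0.41,0.08,0,0.1],[0,-0.01,0.95,0.42,0.04,0,0.1]]}}

```text
clock: 24.88
tcp_pos: [0.5222, -0.0169, 0.1492]
tool_rot: [-1.921, 2.479, -0.012]
wrist_force: [-0.2, -0.5, 0.8]
finger_gap: 0.451
```

{"op": "play_rows", "data": {"steps": [[0,0,0.95,0.43,0,0,0.1],[0,0,0.95,0.43,-0.04,0,0.1],[0,0,0.95,0.42,-0.08,0,0.1],[0,0,0.95,0.41,-0.12,0,0.1],[0,0,0.95,0.4,-0.16,0,0.1],[0,0,0.9,0.35,-0.19,0,0.1],[0,0,0.5,0.2,-0.15,0,0.1],[0,0,0,0,0,0,0.1]]}}

```text
clock: 25.55
tcp_pos: [0.4992, -0.1021, 0.1558]
tool_rot: [-1.026, 2.956, -0.01]
wrist_force: [-0.8, -0.8, 0.4]
finger_gap: 0.45
```

Run:
```python
from geo import *
plan((.4889,-.1359,.08),115.8,6,.1)
p,d=optics.camera("top"); crop(p,255,165,145,120,5,"t18.png")
```

```text
t 25.55 tcp [ 0.4992 -0.1021  0.1558] hy 128.3 tilt 0.84 F [-0.8 -0.8  0.4] gap 0.450 j6 -1.00
[-0.02, 0.02, 0.36, 0.17, -0.11, 0.42, 0.1]
[-0.02, 0.02, 0.36, 0.16, -0.11, 0.42, 0.1]
[-0.02, 0.02, 0.36, 0.16, -0.12, 0.42, 0.1]
[-0.02, 0.02, 0.36, 0.15, -0.13, 0.42, 0.1]
[-0.02, 0.02, 0.36, 0.15, -0.13, 0.42, 0.1]
[-0.02, 0.02, 0.36, 0.14, -0.14, 0.42, 0.1]
```

View pics/t18.png

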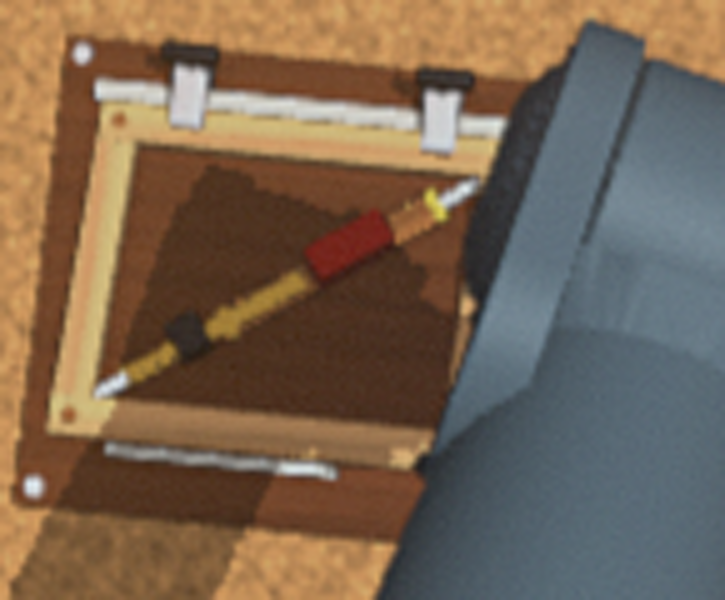

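The top view shows the rule lying in the second diagonal, with its tips at (95,393) and (480,180), both at the corners.

{"op": "play_rows", "data": {"steps": [[-0.02,0.02,0.38,0.18,-0.12,0.1,0],[-0.02,0.02,0.38,0.17,-0.12,0.2,0],[-0.02,0.02,0.38,0.17,-0.13,0.2,0],[-0.02,0.02,0.38,0.16,-0.14,0.2,0],[0,0,0.36,0.15,-0.14,0.2,0],[0,0,0.2,0.08,-0.08,0.2,0],[0,0,0,0,0,0,0]]}}

```text
clock: 26.18
tcp_pos: [0.4893, -0.1338, 0.1226]
tool_rot: [-0.709, 3.055, 0.001]
wrist_force: [0.2, -1.3, 0.0]
finger_gap: 0.501
```

Run:
```python
from geo import *
plan((.4889,-.1359,.07),115.8,4,0)
p,d=optics.camera("scene"); crop(p,225,230,90,80,8,"s19.png")
T=lambda x,y:(255+(x+.5)/5-.5,165+(y+.5)/5-.5)
a=onz("top",T(95,394),.02);b=onz("top",T(481,180),.02); print(a,b,np.linalg.norm(a-b))
k=onz("top",T(187,335),.054);g=onz("top",T(349,245),.054); print("knob-block",np.linalg.norm(k-g))
```

```text
t 26.18 tcp [ 0.4893 -0.1338  0.1226] hy 116.1 tilt 0.30 F [ 0.2 -1.3  0. ] gap 0.501 j6 -0.85
[-0.0, 0.01, 0.01, 0.01, -0.01, 0.44, 0]
[-0.0, 0.01, 0.01, 0.01, -0.01, 0.44, 0]
[-0.0, 0.01, 0.01, 0.01, -0.01, 0.44, 0]
[-0.0, 0.01, 0.01, 0.01, -0.01, 0.44, 0]
[0.52250767 0.11324269 0.02      ] [ 0.63874738 -0.08445727  0.02      ] 0.22934024357669788
knob-block 0.09356841279895282
```

View pics/s19.png

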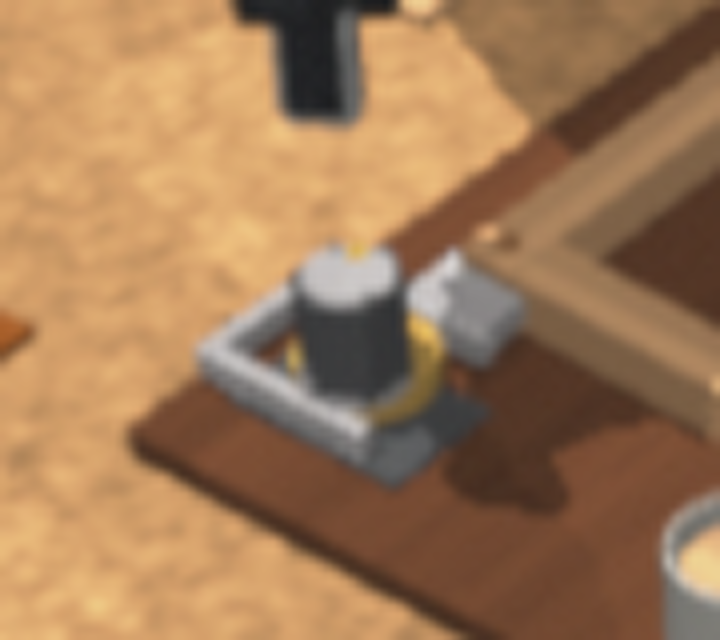

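{"op": "play_rows", "data": {"steps": [[0,0,0.01,0.01,-0.02,0.5,0],[0,0,0,0.01,-0.02,0.5,0],[0,0,0,0.01,-0.02,0.4,0],[0,0,0,0,0,0.2,0],[0,0,0,0,0,0,0]]}}

```text
clock: 26.65
tcp_pos: [0.4925, -0.1344, 0.0759]
tool_rot: [-0.716, 3.049, -0.002]
wrist_force: [-0.6, 0.6, -0.1]
finger_gap: 0.499
```

Run:
```python
from geo import *
plan((.4889,-.1359,.034),115.8,3,0)
p,d=optics.camera("scene"); crop(p,225,230,90,80,8,"s20.png")
```

```text
t 26.65 tcp [ 0.4925 -0.1344  0.0759] hy 116.4 tilt 0.59 F [-0.6  0.6 -0.1] gap 0.499 j6 -0.85
[-0.01, 0.03, 0.04, 0.05, 0.0, 0.46, 0]
[-0.01, 0.03, 0.04, 0.05, 0.0, 0.46, 0]
[-0.01, 0.03, 0.04, 0.04, 0.0, 0.47, 0]
```

View pics/s20.png

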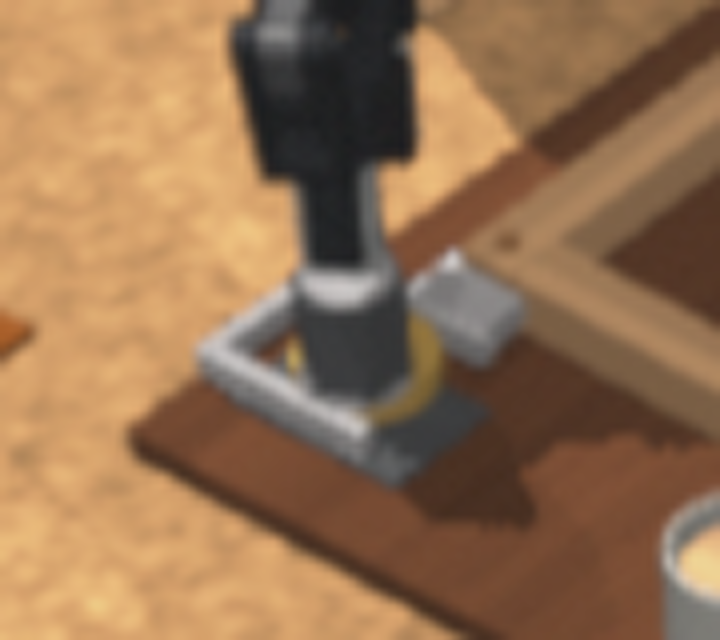

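{"op": "play_rows", "data": {"steps": [[-0.01,0.03,0.03,0.06,0,0.2,0],[-0.01,0.03,0.03,0.06,0,0.3,0],[0,0.01,0.02,0.03,0,0.3,0],[0,0,0,0,0,0.2,0],[0,0,0,0,0,0,0]]}}

```text
clock: 27.12
tcp_pos: [0.4907, -0.137, 0.0462]
tool_rot: [-0.705, 3.055, -0.006]
wrist_force: [-1.3, 0.0, -0.1]
finger_gap: 0.501
```

Run:
```python
from geo import *
plan((.4889,-.1359,.033),115.8,2,0)
```

```text
t 27.12 tcp [ 0.4907 -0.137   0.0462] hy 116.0 tilt 0.43 F [-1.3  0.  -0.1] gap 0.501 j6 -0.85
[-0.03, 0.03, 0.02, 0.02, 0.03, 0.22, 0]
[-0.03, 0.03, 0.02, 0.02, 0.03, 0.22, 0]
```

{"op": "play_rows", "data": {"steps": [[-0.03,0.03,0,0.02,0.03,0.2,0],[-0.02,0.02,0,0.02,0.02,0.2,0],[0,0,0,0,0,0.05,0],[0,0,0,0,0,0,0.3],[0,0,0,0,0,0,0.8],[0,0,0,0,0,0,0.8],[0,0,0,0,0,0,0.8]], "grip_force": 60}}

```text
clock: 27.7
tcp_pos: [0.4899, -0.1387, 0.0316]
tool_rot: [0.702, -3.062, 0.007]
wrist_force: [0.1, 0.5, -0.9]
finger_gap: 0.311
```

Run:
```python
from geo import *
s,R=st(); print(s["ft_torque"])
p,d=optics.camera("scene"); crop(p,225,230,90,80,8,"s21.png")
```

```text
t 27.70 tcp [ 0.4899 -0.1387  0.0316] hy 115.8 tilt 0.25 F [ 0.1  0.5 -0.9] gap 0.311 j6 -0.85
[ 0.12953502  0.01611926 -0.16651428]
```

View pics/s21.png

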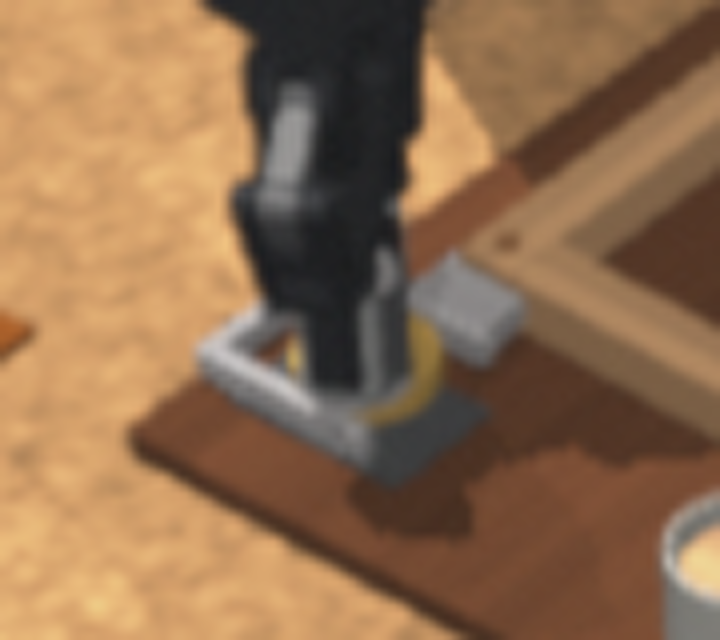

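{"op": "play_rows", "data": {"steps": [[0,0,-0.3,0,0,0,0.8],[0,0,-0.4,0,0,0,0.8],[0,0,-0.5,0,0,0,0.8],[0,0,-0.5,0,0,0,0.8]], "grip_force": 80}}

```text
clock: 28.08
tcp_pos: [0.4898, -0.1386, 0.0317]
tool_rot: [0.966, -2.989, 0.006]
wrist_force: [0.7, -1.0, -0.3]
finger_gap: 0.314
```

Run:
```python
from geo import *
s,R=st(); print(s["ft_torque"])
```

```text
t 28.08 tcp [ 0.4898 -0.1386  0.0317] hy 125.8 tilt 0.23 F [ 0.7 -1.  -0.3] gap 0.314 j6 -1.02
[ 0.05502089  0.105107   -0.3692153 ]
```

{"op": "play_rows", "data": {"steps": [[0,0,-0.6,0,0,0,0.8],[0,0,-0.6,0,0,0,0.8],[0,0,-0.6,0,0,0,0.8],[0,0,-0.6,0,0,0,0.8],[0,0,-0.6,0,0,0,0.8],[0,0,-0.6,0,0,0,0.8],[0,0,-0.6,0,0,0,0.8]]}}

```text
clock: 28.67
tcp_pos: [0.4896, -0.1384, 0.0317]
tool_rot: [1.59, -2.708, 0.006]
wrist_force: [0.9, -0.1, -1.1]
finger_gap: 0.315
```

Run:
```python
from geo import *
s,R=st(); print(s["ft_torque"])
p,d=optics.camera("scene"); crop(p,235,190,190,145,4,"s22.png")
```

```text
t 28.67 tcp [ 0.4896 -0.1384  0.0317] hy 150.8 tilt 0.22 F [ 0.9 -0.1 -1.1] gap 0.315 j6 -1.46
[-0.02916437  0.0669263  -0.38135254]
```

View pics/s22.png

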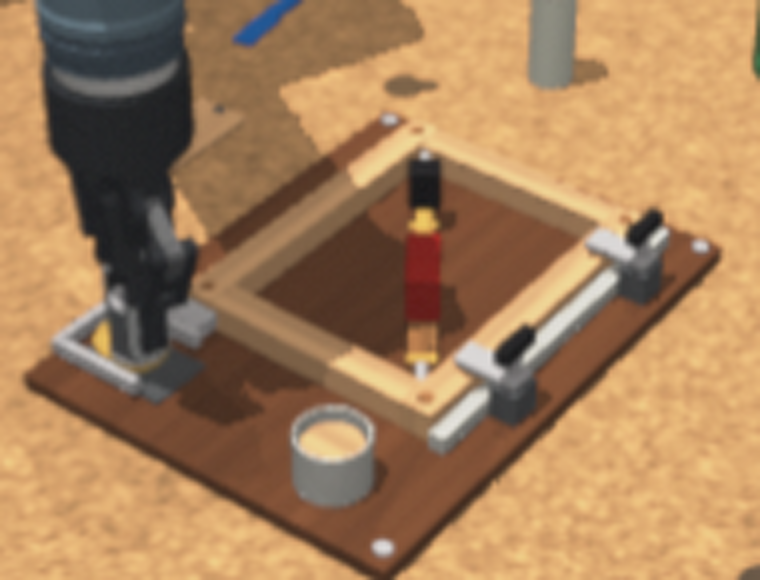

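{"op": "play_rows", "data": {"steps": [[0,0,-0.6,0,0,0,0.8],[0,0,-0.6,0,0,0,0.8],[0,0,-0.6,0,0,0,0.8],[0,0,-0.6,0,0,0,0.8],[0,0,-0.6,0,0,0,0.8],[0,0,-0.5,0,0,0,0.8],[0,0,0,0,0,0,0.8]]}}

```text
clock: 29.3
tcp_pos: [0.4893, -0.1383, 0.0316]
tool_rot: [2.045, -2.381, 0.005]
wrist_force: [0.5, -1.3, -1.2]
finger_gap: 0.313
```

Run:
```python
from geo import *
s,R=st(); print(s["ft_torque"])
p,d=optics.camera("scene"); cv2.imwrite("pics/s23.png",p); crop(p,275,215,160,110,5,"s23b.png")
p,d=optics.camera("top"); cv2.imwrite("pics/t23.png",p); crop(p,255,165,145,120,5,"t23b.png")
```

```text
t 29.30 tcp [ 0.4893 -0.1383  0.0316] hy 171.3 tilt 0.24 F [ 0.5 -1.3 -1.2] gap 0.313 j6 -1.82
[-0.10215874  0.00395479  0.12836014]
```

View pics/s23b.png

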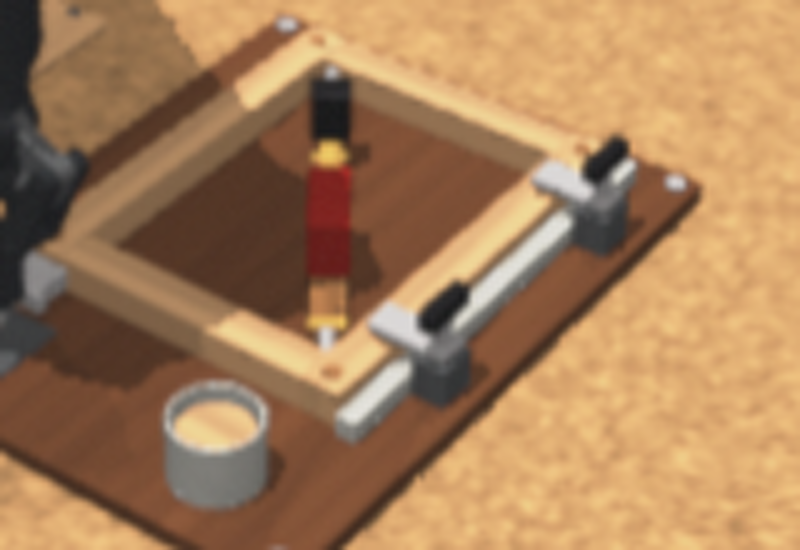

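View pics/t23b.png

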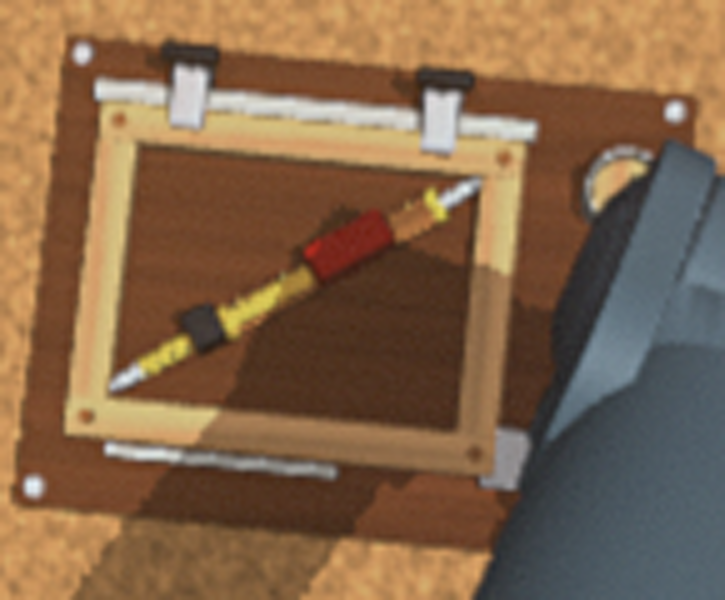

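Run:
```python
from geo import *
T=lambda x,y:(255+(x+.5)/5-.5,165+(y+.5)/5-.5)
S=lambda x,y:(275+(x+.5)/5-.5,215+(y+.5)/5-.5)
P={n:onz("top",T(*a),.03) for n,a in (("FL",(120,120)),("FR",(503,158)),("NL",(86,416)),("NR",(475,454)))}
print(P, onz("scene",S(318,40),.03))
m=(P["NL"]+P["NR"]-P["FL"]-P["FR"])/2; e=(P["FL"]-P["FR"]+P["NL"]-P["NR"]);e/=np.linalg.norm(e); print("yaw",np.arctan2(-e[0],e[1]),"s",m@e, "diags",np.linalg.norm(P["FL"]-P["NR"]),np.linalg.norm(P["FR"]-P["NL"]))
a=onz("top",T(111,388),.02);b=onz("top",T(481,180),.02); print("rule",a,b,np.linalg.norm(a-b))
```

```text
{'FL': array([0.66449977, 0.10356275, 0.03      ]), 'FR': array([ 0.64832903, -0.0950312 ,  0.03      ]), 'NL': array([0.50984035, 0.11652526, 0.03      ]), 'NR': array([ 0.49417338, -0.08240708,  0.03      ])} [0.50913772 0.11881543 0.03      ]
yaw -0.07991900049076725 s 0.00042551157867863447 diags 0.2521821951561772 0.25285420086037513
rule [0.52578651 0.10509163 0.02      ] [ 0.63874738 -0.08445727  0.02      ] 0.22065571975596218
```

The pins give a remaining shift of about 0.4 mm, so the diagonals differ by about 0.6 mm. The image length of 220.7 mm and the tip at (111,388) suggest the rail pushed the tongue in too far, leaving the tip off the near rail. I'll let go of the bolt and seat the rule again.

{"op": "play_rows", "data": {"steps": [[0,0,0,0,0,0,0.3],[0,0,0,0,0,0,0],[0,0,0,0,0,0,0],[0,0,0,0,0,-0.4,0],[0,0,0,0,0,-0.8,0],[0,0,0,0,0,-0.9,0],[0,0,0,0,0,-0.8,0],[0,0,0,0,0,-0.3,0]]}}

```text
clock: 30.07
tcp_pos: [0.486, -0.1356, 0.1284]
tool_rot: [2.036, -2.386, -0.008]
wrist_force: [1.5, 0.9, 0.0]
finger_gap: 0.497
```

Run:
```python
from geo import *
T=lambda x,y:(255+(x+.5)/5-.5,165+(y+.5)/5-.5)
a=onz("top",T(111,388),.02);b=onz("top",T(481,180),.02)
g=onz("top",T(347,245),.054);k=onz("top",T(204,328),.054);print(g,k,np.linalg.norm(k-g)); u=(a-b)/np.linalg.norm(a-b); print(np.degrees(np.arctan2(u[1],u[0])), b+u*.0785,b+u*(.0785+np.linalg.norm(k-g)))
plan((.598,-.0165,.12),-149.5,14,.2)
```

```text
[ 0.59652002 -0.01496971  0.054     ] [0.55275122 0.05617344 0.054     ] 0.08352877201480288
120.79265003932989 [ 0.59856067 -0.01702377  0.02      ] [0.55579956 0.05472959 0.02      ]
t 30.07 tcp [ 0.486  -0.1356  0.1284] hy 171.0 tilt 0.41 F [1.5 0.9 0. ] gap 0.497 j6 -1.81
[0.01, 0.0, -0.49, -0.32, -0.22, 0.02, 0.2]
[0.01, 0.0, -0.49, -0.31, -0.23, 0.02, 0.2]
[0.01, 0.0, -0.49, -0.3, -0.25, 0.02, 0.2]
[0.01, 0.0, -0.49, -0.29, -0.26, 0.02, 0.2]
[0.01, 0.0, -0.49, -0.27, -0.28, 0.02, 0.2]
[0.01, 0.0, -0.49, -0.26, -0.29, 0.02, 0.2]
[0.01, 0.0, -0.49, -0.24, -0.3, 0.02, 0.2]
[0.01, 0.0, -0.49, -0.23, -0.31, 0.02, 0.2]
[0.01, 0.0, -0.49, -0.21, -0.33, 0.02, 0.2]
[0.01, 0.0, -0.49, -0.2, -0.34, 0.02, 0.2]
[0.01, 0.0, -0.49, -0.18, -0.35, 0.02, 0.2]
[0.01, 0.0, -0.49, -0.16, -0.35, 0.02, 0.2]
[0.01, 0.0, -0.49, -0.15, -0.36, 0.02, 0.2]
[0.01, 0.0, -0.49, -0.13, -0.37, 0.02, 0.2]
```

{"op": "play_rows", "data": {"steps": [[0,0,-0.6,-0.39,-0.27,0,0.2],[0,0,-0.6,-0.38,-0.3,0,0.2],[0,0,-0.6,-0.36,-0.32,0,0.2],[0,0,-0.6,-0.33,-0.35,0,0.2],[0,0,-0.6,-0.3,-0.38,0,0.2],[0,0,-0.6,-0.28,-0.4,0,0.2],[0,0,-0.6,-0.25,-0.42,0,0.2],[0,0,-0.6,-0.22,-0.42,0,0.2]]}}

```text
clock: 30.73
tcp_pos: [0.5735, -0.0533, 0.1351]
tool_rot: [2.561, -1.819, 0.006]
wrist_force: [0.1, -0.4, -0.5]
finger_gap: 0.401
```

Run:
```python
from geo import *
plan((.598,-.0165,.10),-149.2,5,.2)
```

```text
t 30.73 tcp [ 0.5735 -0.0533  0.1351] hy -160.8 tilt 0.22 F [ 0.1 -0.4 -0.5] gap 0.401 j6 -2.11
[-0.0, -0.01, -0.4, -0.18, -0.23, 0.23, 0.2]
[-0.0, -0.01, -0.4, -0.17, -0.24, 0.23, 0.2]
[-0.0, -0.01, -0.4, -0.16, -0.25, 0.23, 0.2]
[-0.0, -0.01, -0.4, -0.15, -0.25, 0.23, 0.2]
[-0.0, -0.01, -0.4, -0.14, -0.26, 0.23, 0.2]
```

{"op": "play_rows", "data": {"steps": [[0,0,-0.4,-0.18,-0.2,0.2,0.2],[0,0,-0.4,-0.17,-0.22,0.25,0.2],[0,0,-0.4,-0.16,-0.22,0.25,0.2],[0,0,-0.4,-0.15,-0.22,0.25,0.2],[0,0,-0.3,-0.1,-0.18,0.25,0.2],[0,0,0,0,0,0,0.2]]}}

```text
clock: 31.23
tcp_pos: [0.5976, -0.0154, 0.099]
tool_rot: [-2.73, 1.55, -0.012]
wrist_force: [-1.0, -0.1, -0.4]
finger_gap: 0.397
```

Run:
```python
from geo import *
plan((.598,-.0165,.07),-149.2,3,.2)
p,d=optics.camera("scene"); crop(p,275,190,110,110,6,"s24.png")
```

```text
t 31.23 tcp [ 0.5976 -0.0154  0.099 ] hy -149.2 tilt 0.45 F [-1.  -0.1 -0.4] gap 0.397 j6 -2.24
[-0.02, -0.02, 0.0, 0.01, 0.0, 0.32, 0.2]
[-0.02, -0.02, 0.0, 0.01, 0.0, 0.32, 0.2]
[-0.02, -0.02, 0.0, 0.01, 0.0, 0.32, 0.2]
```

View pics/s24.png

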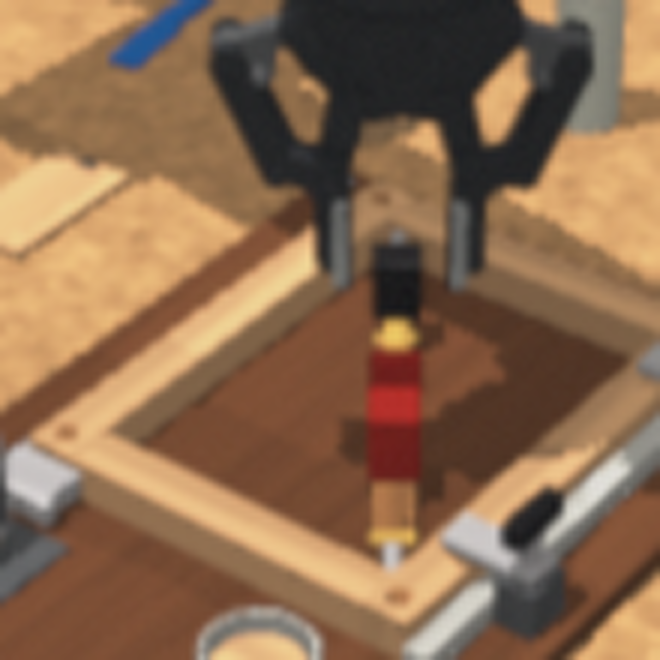

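{"op": "play_rows", "data": {"steps": [[-0.02,-0.02,0,0,0,0.5,0.2],[-0.02,-0.02,0,0,0,0.5,0.2],[0,0,0,0,0,0.5,0.2],[0,0,0,0,0,0.5,0.2],[0,0,0,0,0,0.25,0.2],[0,0,0,0,0,0,0.4],[0,0,0,0,0,0,0.8],[0,0,0,0,0,0,0.8]], "grip_force": 30}}

```text
clock: 31.95
tcp_pos: [0.5993, -0.0193, 0.0344]
tool_rot: [-2.724, 1.564, -0.012]
wrist_force: [-0.2, -0.2, -4.7]
finger_gap: 0.229
```

Run:
```python
from geo import *
s,R=st(); u=-R[:,0]; print((s["tcp_pos"]-FR)@u, s["wrist_force"]@u)
```

```text
t 31.95 tcp [ 0.5993 -0.0193  0.0344] hy -149.7 tilt 0.45 F [-0.2 -0.2 -4.7] gap 0.229 j6 -2.24
0.07550708983928031 -0.02224658490267373
```

{"op": "play_rows", "data": {"steps": [[-0.02,-0.03,0,0.02,0,0.06,0.8],[-0.02,-0.02,0,0.03,0,0.04,0.8],[0,0,0,0.05,0,0,0.8],[0,0,0,0.05,0,0,0.8]]}}

```text
clock: 32.28
tcp_pos: [0.6001, -0.0203, 0.0348]
tool_rot: [-2.722, 1.56, 0.005]
wrist_force: [-1.7, 5.0, -3.8]
finger_gap: 0.228
```

Run:
```python
from geo import *
s,R=st(); u=-R[:,0]; print((s["tcp_pos"]-FR)@u, s["wrist_force"]@u)
```

```text
t 32.28 tcp [ 0.6001 -0.0203  0.0348] hy -149.6 tilt 0.31 F [-1.7  5.  -3.8] gap 0.228 j6 -2.24
0.07439525508473085 5.15993182122705
```

{"op": "play_rows", "data": {"steps": [[0,0.02,0,0.03,0,0.06,0.8],[0,0.02,0,0.03,-0.02,0.06,0.8],[0,0.02,0,0.04,-0.02,0.05,0.8]]}}

```text
clock: 32.53
tcp_pos: [0.5999, -0.0201, 0.0341]
tool_rot: [-2.724, 1.559, 0.005]
wrist_force: [-7.8, 4.3, 9.9]
finger_gap: 0.229
```

Run:
```python
from geo import *
s,R=st(); u=-R[:,0]; print((s["tcp_pos"]-FR)@u, s["wrist_force"]@u)
```

```text
t 32.53 tcp [ 0.5999 -0.0201  0.0341] hy -149.5 tilt 0.23 F [-7.8  4.3  9.9] gap 0.229 j6 -2.24
0.07464610553826198 7.730749692008379
```

{"op": "play_rows", "data": {"steps": [[0,0,0,0.01,0,-0.02,0.8],[0,0,0,0,0,0,0.4],[0,0,0,0,0,0,0.2],[0,0,0,0,0,0,0.2],[0,0,0,0,0,-0.5,0.2],[0,0,0,0,0,-0.7,0.2],[0,0,0,-0.4,0,-0.3,0.2],[0,0,0,-0.7,0,0,0.2]]}}

```text
clock: 33.2
tcp_pos: [0.5891, 0.0034, 0.0832]
tool_rot: [-2.72, 1.568, -0.013]
wrist_force: [0.5, 0.8, 0.2]
finger_gap: 0.403
```

Run:
```python
from geo import *
plan((.5565,.0535,.065),-149.3,4,.2)
p,d=optics.camera("scene"); crop(p,275,190,110,110,6,"s25.png")
```

```text
t 33.20 tcp [0.5891 0.0034 0.0832] hy -149.9 tilt 0.51 F [0.5 0.8 0.2] gap 0.403 j6 -2.20
[-0.02, -0.02, -0.03, -0.5, 0.03, 0.15, 0.2]
[-0.02, -0.02, -0.03, -0.5, 0.03, 0.15, 0.2]
[-0.02, -0.02, -0.03, -0.5, 0.02, 0.15, 0.2]
[-0.02, -0.02, -0.03, -0.5, 0.02, 0.15, 0.2]
```

View pics/s25.png

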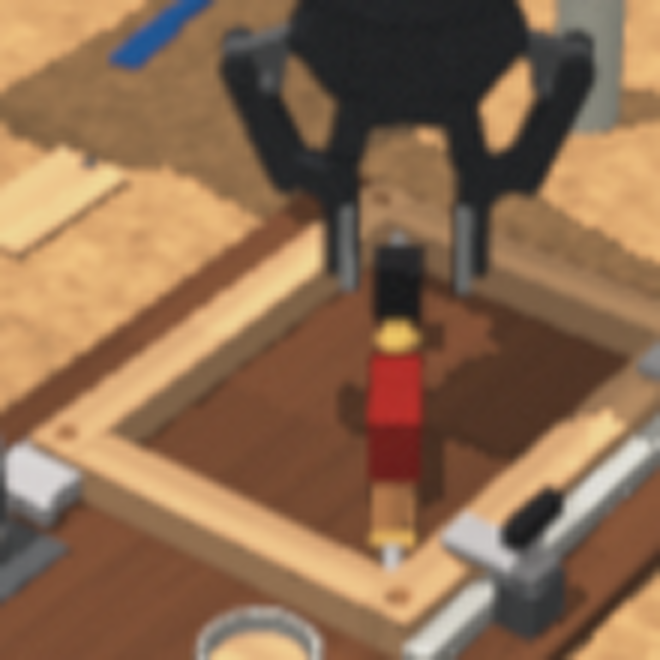

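{"op": "play_rows", "data": {"steps": [[-0.02,-0.02,-0.03,-0.5,0.03,0.1,0.2],[-0.02,-0.02,-0.03,-0.55,0.03,0.1,0.2],[-0.02,-0.02,-0.03,-0.5,0.02,0.2,0.2],[0,0,0,-0.3,0,0.3,0.2],[0,0,0,0,0,0.2,0.2],[0,0,0,0,0,0,0.2]]}}

```text
clock: 33.75
tcp_pos: [0.5528, 0.0604, 0.0546]
tool_rot: [-2.733, 1.545, 0.002]
wrist_force: [-0.4, -0.3, -0.1]
finger_gap: 0.399
```

Run:
```python
from geo import *
plan((.5558,.0548,.032),-149.2,3,.2)
```

```text
t 33.75 tcp [0.5528 0.0604 0.0546] hy -149.0 tilt 0.16 F [-0.4 -0.3 -0.1] gap 0.399 j6 -2.12
[-0.0, 0.01, 0.01, 0.07, 0.0, 0.25, 0.2]
[-0.0, 0.01, 0.01, 0.07, 0.0, 0.25, 0.2]
[-0.0, 0.01, 0.01, 0.07, 0.0, 0.25, 0.2]
```

{"op": "play_rows", "data": {"steps": [[0,0,0,0.09,0,0.2,0.2],[0,0,0,0.08,0,0.25,0.2],[0,0,0,0.06,0,0.25,0.2],[0,0,0,0,0,0.08,0.2],[0,0,0,0,0,0,0.5],[0,0,0,0,0,0,0.8],[0,0,0,0,0,0,0.8]], "grip_force": 20}}

```text
clock: 34.33
tcp_pos: [0.5579, 0.0518, 0.0285]
tool_rot: [-2.731, 1.55, 0.001]
wrist_force: [0.3, -0.2, -0.3]
finger_gap: 0.232
```

Run:
```python
from geo import *
s,R=st(); u=-R[:,0]; print((s["tcp_pos"]-FR)@u, s["wrist_force"]@u)
p,d=optics.camera("scene"); crop(p,275,190,110,110,6,"s26.png")
```

```text
t 34.33 tcp [0.5579 0.0518 0.0285] hy -149.1 tilt 0.10 F [ 0.3 -0.2 -0.3] gap 0.232 j6 -2.13
0.15788249403548724 -0.3192333004346589
```

View pics/s26.png

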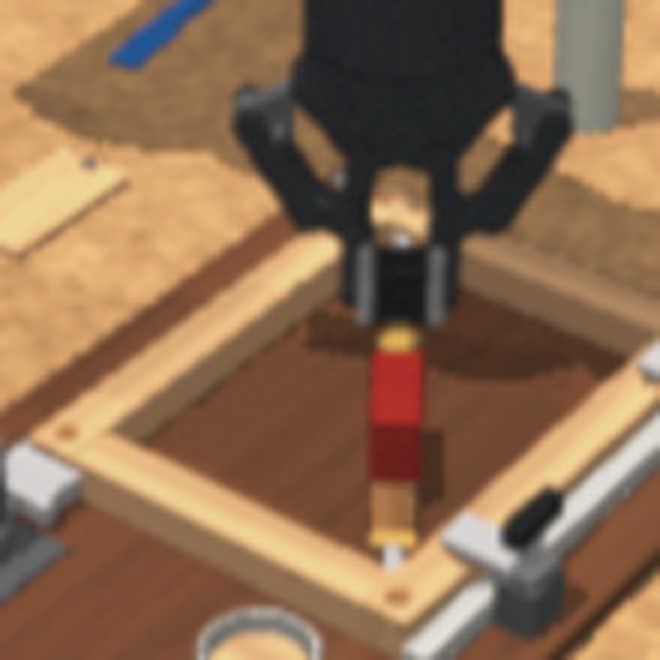

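{"op": "play_rows", "data": {"steps": [[0,0,0,-0.06,0,-0.03,0.8],[0,0,0,-0.06,0,-0.02,0.8],[0,0,0,-0.05,0,0,0.8],[0,0,0,-0.04,0,0,0.8]]}}

```text
clock: 34.72
tcp_pos: [0.5543, 0.0533, 0.0291]
tool_rot: [2.725, -1.549, 0.005]
wrist_force: [0.9, -4.4, -3.6]
finger_gap: 0.229
```

Run:
```python
from geo import *
s,R=st(); u=-R[:,0]; print((s["tcp_pos"]-FR)@u, s["wrist_force"]@u)
```

```text
t 34.72 tcp [0.5543 0.0533 0.0291] hy -149.2 tilt 0.44 F [ 0.9 -4.4 -3.6] gap 0.229 j6 -2.12
0.16097010081021904 -4.2144518923529555
```

{"op": "play_rows", "data": {"steps": [[0,0,0,-0.05,0.04,0,0.8],[0,0,0,-0.05,0.05,0,0.8],[0,0,0,-0.05,0.05,0,0.8],[0,0,0,-0.05,0.03,0,0.8]]}}

```text
clock: 35.05
tcp_pos: [0.5502, 0.0537, 0.0294]
tool_rot: [2.722, -1.551, 0.019]
wrist_force: [4.3, -6.1, -6.1]
finger_gap: 0.23
```

Run:
```python
from geo import *
s,R=st(); u=-R[:,0]; print((s["tcp_pos"]-FR)@u, s["wrist_force"]@u)
```

```text
t 35.05 tcp [0.5502 0.0537 0.0294] hy -149.3 tilt 0.83 F [ 4.3 -6.1 -6.1] gap 0.230 j6 -2.12
0.16326208234317416 -7.365655877360868
```

{"op": "play_rows", "data": {"steps": [[-0.02,-0.06,-0.1,-0.03,0.02,0,0.8],[-0.02,-0.06,-0.1,-0.03,0.02,0.01,0.8],[0,0,-0.05,-0.03,0.01,0.01,0.8]]}}

```text
clock: 35.3
tcp_pos: [0.5516, 0.0542, 0.0297]
tool_rot: [2.745, -1.52, 0.012]
wrist_force: [2.4, -4.9, -5.0]
finger_gap: 0.232
```

Run:
```python
from geo import *
s,R=st(); u=-R[:,0]; print((s["tcp_pos"]-FR)@u, s["wrist_force"]@u)
p,d=optics.camera("scene"); crop(p,275,190,110,110,6,"s27.png")
```

```text
t 35.30 tcp [0.5516 0.0542 0.0297] hy -148.0 tilt 0.48 F [ 2.4 -4.9 -5. ] gap 0.232 j6 -2.14
0.16316804908344926 -5.3811598270291015
```

View pics/s27.png

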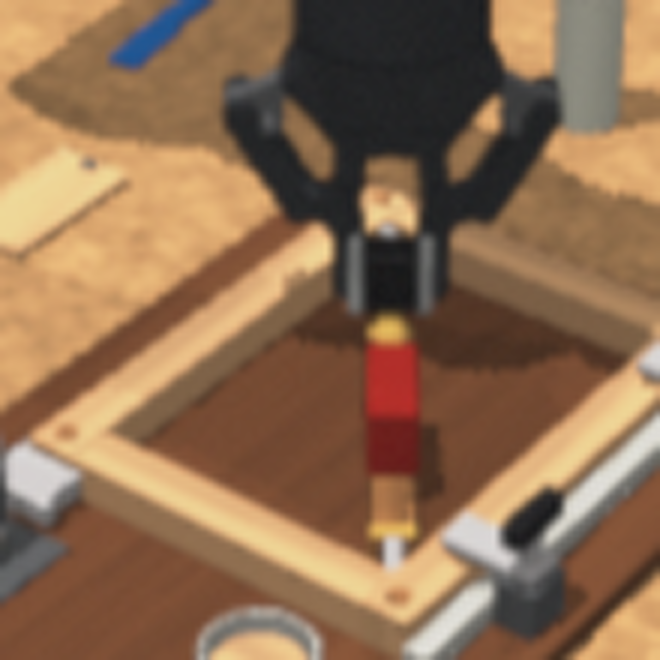

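The brass ring in the scene view has moved from y≈538 to 530. My raised grip on the knob lifted and dragged the rule off the far right corner. Before the bolt turn the ring hadn't moved at all (340.3, 279.5 in full-picture pixels in both pictures), so the second measurement stands. I'll seat it again and draw without lifting.

{"op": "play_rows", "data": {"steps": [[0,0,0,0,0,0.05,0.8],[0,0,0,0,0,0.03,0.5],[0,0,0,0,0,0,0.2],[0,0,0,0,0,-0.5,0.2],[0,0,0,0,0,-0.7,0.2],[0,0,0,0.4,0,-0.3,0.2],[0,0,0,0.7,0,0,0.2],[0,0,0,0.7,0,0,0.2]]}}

```text
clock: 36.02
tcp_pos: [0.5765, 0.0166, 0.0754]
tool_rot: [-2.751, 1.507, 0.001]
wrist_force: [0.1, 0.2, 0.8]
finger_gap: 0.403
```

Run:
```python
from geo import *
plan((.5975,-.0155,.065),-148.4,3,.2)
```

```text
t 36.02 tcp [0.5765 0.0166 0.0754] hy -147.4 tilt 0.31 F [0.1 0.2 0.8] gap 0.403 j6 -2.22
[-0.01, 0.01, 0.06, 0.43, -0.0, 0.11, 0.2]
[-0.01, 0.01, 0.06, 0.43, -0.01, 0.11, 0.2]
[-0.01, 0.01, 0.06, 0.43, -0.01, 0.11, 0.2]
```

{"op": "play_rows", "data": {"steps": [[0,0,0,0.45,0,0.05,0.2],[0,0,0,0.4,0,0.2,0.2],[0,0,0,0.15,0,0.4,0.2],[0,0,0,0,0,0.4,0.2],[0,0,0,0,0,0.3,0.2],[0,0,0,0,0,0,0.2]]}}

```text
clock: 36.52
tcp_pos: [0.5964, -0.0104, 0.0318]
tool_rot: [-2.745, 1.507, -0.001]
wrist_force: [-1.3, -0.2, -0.3]
finger_gap: 0.4
```

Run:
```python
from geo import *
plan((.5975,-.0155,.031),-148.4,3,.2)
```

```text
t 36.52 tcp [ 0.5964 -0.0104  0.0318] hy -147.5 tilt 0.61 F [-1.3 -0.2 -0.3] gap 0.400 j6 -2.27
[-0.03, 0.01, 0.05, 0.05, 0.02, 0.01, 0.2]
[-0.03, 0.01, 0.05, 0.05, 0.02, 0.01, 0.2]
[-0.03, 0.01, 0.05, 0.05, 0.02, 0.01, 0.2]
```

{"op": "play_rows", "data": {"steps": [[-0.03,0,0.03,0,0,0,0.6],[-0.03,0,0.03,0,0,0,0.8],[0,0,0,0,0,0.01,0.8],[0,0,0,0.05,0,0.03,0.8],[0,0,0,0.06,0,0.03,0.8],[0,0,0,0.06,0,0.03,0.8],[0,0,0,0.05,0,0,0.8]], "grip_force": 30}}

```text
clock: 37.1
tcp_pos: [0.5938, -0.0104, 0.0303]
tool_rot: [-2.747, 1.511, 0.022]
wrist_force: [-0.2, 0.9, -3.3]
finger_gap: 0.229
```

Run:
```python
from geo import *
s,R=st(); u=-R[:,0]; print((s["tcp_pos"]-FR)@u, s["wrist_force"]@u)
p,d=optics.camera("scene"); crop(p,275,190,110,110,6,"s28.png")
```

```text
t 37.10 tcp [ 0.5938 -0.0104  0.0303] hy -147.6 tilt 0.90 F [-0.2  0.9 -3.3] gap 0.229 j6 -2.27
0.08629061813301965 0.7838891216667404
```

View pics/s28.png

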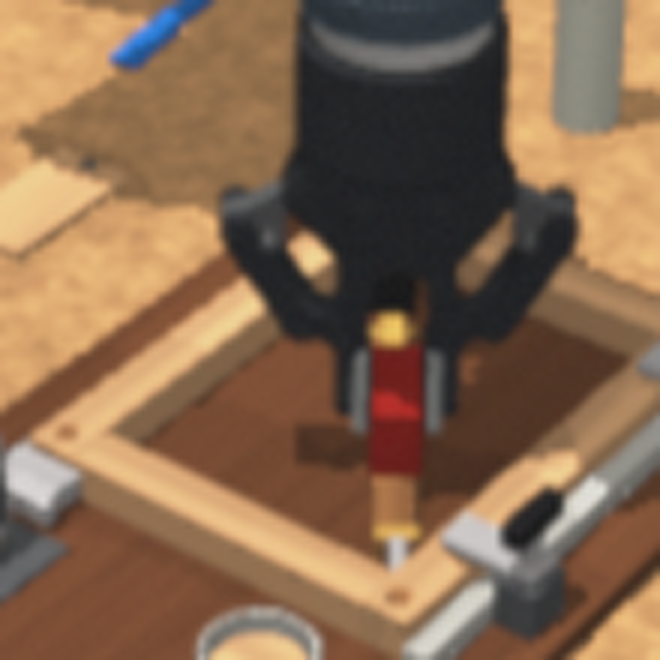

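{"op": "play_rows", "data": {"steps": [[0,0.03,0,0.07,0.02,0.02,0.8],[0,0.03,0,0.07,0.02,0.02,0.8],[0,0.03,0,0.06,0.02,0.02,0.8],[0,0.03,0,0.05,0.01,0.01,0.8]]}}

```text
clock: 37.48
tcp_pos: [0.5941, -0.0111, 0.0301]
tool_rot: [-2.745, 1.503, 0.018]
wrist_force: [-3.4, 3.0, 3.0]
finger_gap: 0.222
```

Run:
```python
from geo import *
s,R=st(); u=-R[:,0]; print((s["tcp_pos"]-FR)@u, s["wrist_force"]@u)
p,d=optics.camera("scene"); crop(p,275,190,110,110,6,"s29.png")
```

```text
t 37.48 tcp [ 0.5941 -0.0111  0.0301] hy -147.4 tilt 0.93 F [-3.4  3.   3. ] gap 0.222 j6 -2.27
0.0855316728436101 4.370491181035825
```

View pics/s29.png

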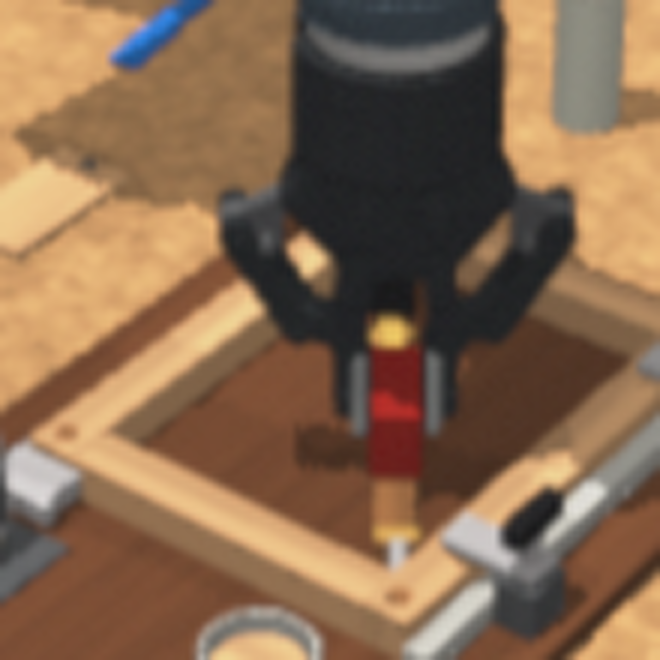

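{"op": "play_rows", "data": {"steps": [[0,0.03,-0.03,0.08,0.07,0,0.8],[0,0.03,-0.03,0.08,0.06,0,0.8],[0,0.03,0,0.07,0.05,0,0.8],[0,0.03,0,0.06,0.03,0,0.8]]}}

```text
clock: 37.87
tcp_pos: [0.5931, -0.0157, 0.03]
tool_rot: [-2.747, 1.487, 0.01]
wrist_force: [-2.5, 7.8, 3.1]
finger_gap: 0.227
```

Run:
```python
from geo import *
s,R=st(); u=-R[:,0]; print((s["tcp_pos"]-FR)@u, s["wrist_force"]@u)
p,d=optics.camera("scene"); crop(p,275,190,110,110,6,"s30.png")
```

```text
t 37.87 tcp [ 0.5931 -0.0157  0.03  ] hy -146.9 tilt 1.08 F [-2.5  7.8  3.1] gap 0.227 j6 -2.29
0.0821534198046512 7.902909160077959
```

View pics/s30.png

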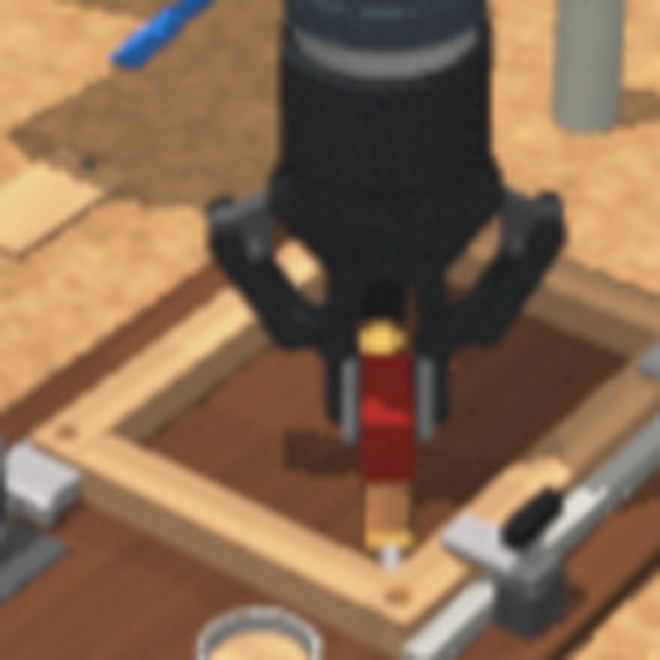

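{"op": "play_rows", "data": {"steps": [[0,0.03,0.05,0.05,-0.05,0.01,0.8],[0,0.03,0.05,0.05,-0.05,0.01,0.8],[0,0.03,0.05,0.05,-0.03,0.01,0.8]]}}

```text
clock: 38.17
tcp_pos: [0.5937, -0.0153, 0.03]
tool_rot: [-2.742, 1.507, 0.011]
wrist_force: [-4.3, 4.8, 5.1]
finger_gap: 0.227
```

Run:
```python
from geo import *
s,R=st(); u=-R[:,0]; print((s["tcp_pos"]-FR)@u, s["wrist_force"]@u)
```

```text
t 38.17 tcp [ 0.5937 -0.0153  0.03  ] hy -147.6 tilt 0.83 F [-4.3  4.8  5.1] gap 0.227 j6 -2.28
0.08212121863122188 6.399723410134536
```

{"op": "play_rows", "data": {"steps": [[0,0.05,0,0,0,0,0.8],[0,0.04,0,0,0,0,0.4],[0,0,0,0,0,0,0.2],[0,0,0,0,0,-0.4,0.2],[0,0,0,0,0,-0.7,0.2],[0,0,0,-0.4,0,-0.3,0.2],[0,0,0,-0.7,0,0,0.2],[0,0,0,-0.6,0,0,0.2]]}}

```text
clock: 38.83
tcp_pos: [0.5708, 0.0226, 0.0736]
tool_rot: [-2.743, 1.521, -0.02]
wrist_force: [0.2, 1.2, 0.1]
finger_gap: 0.402
```

Run:
```python
from geo import *
plan((.551,.0555,.06),-148,4,.2)
p,d=optics.camera("scene"); crop(p,275,190,110,110,6,"s31.png")
```

```text
t 38.83 tcp [0.5708 0.0226 0.0736] hy -148.0 tilt 0.79 F [0.2 1.2 0.1] gap 0.402 j6 -2.20
[-0.03, -0.02, -0.0, -0.32, -0.0, 0.11, 0.2]
[-0.03, -0.02, -0.0, -0.32, -0.0, 0.11, 0.2]
[-0.03, -0.02, -0.0, -0.32, -0.0, 0.11, 0.2]
[-0.03, -0.02, -0.0, -0.32, -0.01, 0.11, 0.2]
```

View pics/s31.png

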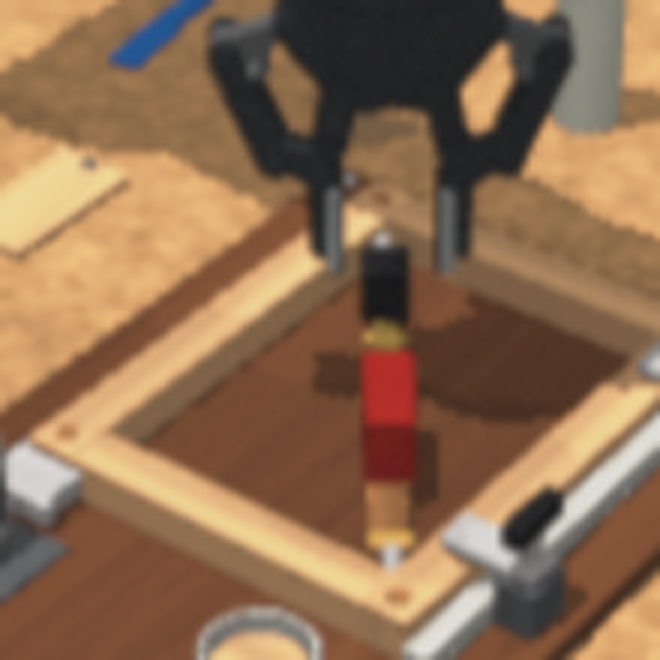

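Run:
```python
from geo import *
S=lambda x,y:(275+(x+.5)/6-.5,190+(y+.5)/6-.5)
for nm,q,z in (("knobtop",(384,247),.054),("tip",(382,236),.022),("blocktop near edge",(389,424),.054),("blocktop far edge",(387,350),.054)): print(nm,onz("scene",S(*q),z))
```

```text
knobtop [0.54724388 0.0580585  0.054     ]
tip [0.51792674 0.10487189 0.022     ]
blocktop near edge [ 0.60869001 -0.03867183  0.054     ]
blocktop far edge [ 5.84225128e-01 -1.01238630e-04  5.40000000e-02]
```

{"op": "play_rows", "data": {"steps": [[-0.03,-0.02,0,-0.35,0,0.05,0.2],[-0.03,-0.02,0,-0.35,0,0.1,0.2],[-0.02,-0.02,0,-0.3,0,0.2,0.2],[0,0,0,-0.1,0,0.2,0.2],[0,0,0,0,0,0,0.2]]}}

```text
clock: 39.3
tcp_pos: [0.549, 0.0568, 0.0551]
tool_rot: [-2.75, 1.517, -0.003]
wrist_force: [-0.7, -0.1, 0.5]
finger_gap: 0.396
```

Run:
```python
from geo import *
plan((.551,.0555,.031),-148,3,.2)
p,d=optics.camera("scene"); crop(p,275,190,110,110,6,"s32.png")
```

```text
t 39.30 tcp [0.549  0.0568 0.0551] hy -147.8 tilt 0.11 F [-0.7 -0.1  0.5] gap 0.396 j6 -2.15
[-0.01, -0.0, 0.01, 0.02, -0.01, 0.27, 0.2]
[-0.01, -0.0, 0.01, 0.02, -0.01, 0.27, 0.2]
[-0.01, -0.0, 0.01, 0.02, -0.01, 0.27, 0.2]
```

View pics/s32.png

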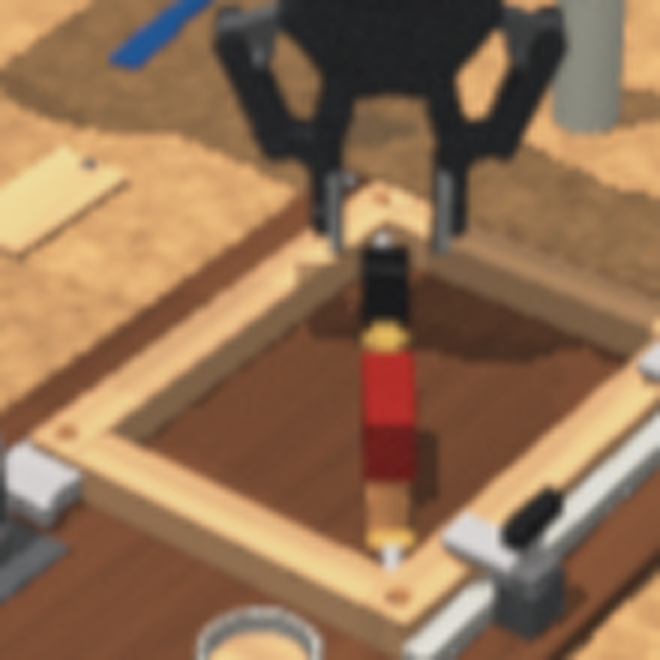

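{"op": "play_rows", "data": {"steps": [[0,0,0,0,0,0.27,0.2],[0,0,0,0,0,0.27,0.2],[0,0,0,0,0,0.2,0.2],[0,0,0,0,0,0,0.2],[0,0,0,0,0,0,0.5],[0,0,0,0,0,0,0.8],[0,0,0,0,0,0.02,0.8]], "grip_force": 20}}

```text
clock: 39.93
tcp_pos: [0.5502, 0.0543, 0.0296]
tool_rot: [2.748, -1.522, 0.003]
wrist_force: [-2.8, -0.7, 8.4]
finger_gap: 0.233
```

Run:
```python
from geo import *
s,R=st(); u=-R[:,0]; print((s["tcp_pos"]-FR)@u, s["wrist_force"]@u)
```

```text
t 39.93 tcp [0.5502 0.0543 0.0296] hy -147.9 tilt 0.12 F [-2.8 -0.7  8.4] gap 0.233 j6 -2.15
0.16407442634686936 0.850154722662001
```

{"op": "play_rows", "data": {"steps": [[0,0,0,-0.04,0,0,0.8],[0,0,0,-0.04,0,0.01,0.8],[0,0,0,-0.04,0,0.01,0.8]]}}

```text
clock: 40.18
tcp_pos: [0.5489, 0.0568, 0.0297]
tool_rot: [2.747, -1.523, 0.006]
wrist_force: [-0.9, -1.4, 2.5]
finger_gap: 0.229
```

Run:
```python
from geo import *
s,R=st(); u=-R[:,0]; print((s["tcp_pos"]-FR)@u, s["wrist_force"]@u)
p,d=optics.camera("scene"); crop(p,275,190,110,110,6,"s33.png")
```

```text
t 40.18 tcp [0.5489 0.0568 0.0297] hy -148.0 tilt 0.21 F [-0.9 -1.4  2.5] gap 0.229 j6 -2.14
0.16682748539780054 -0.7089656024970525
```

View pics/s33.png

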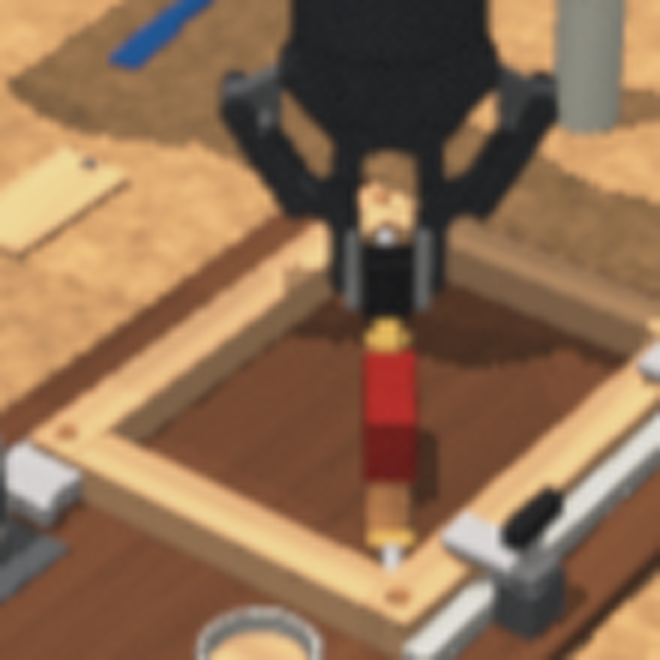

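Ring still at (391,539), so the body is staying put. Drawing on.

{"op": "play_rows", "data": {"steps": [[0,0,0,-0.04,0,0.01,0.8],[0,0,0,-0.04,0,0.01,0.8],[0,0,0,-0.04,0,0.01,0.8]]}}

```text
clock: 40.48
tcp_pos: [0.5477, 0.0592, 0.0296]
tool_rot: [2.746, -1.523, 0.01]
wrist_force: [-0.8, -3.0, 1.6]
finger_gap: 0.23
```

Run:
```python
from geo import *
s,R=st(); u=-R[:,0]; print((s["tcp_pos"]-FR)@u, s["wrist_force"]@u)
```

```text
t 40.48 tcp [0.5477 0.0592 0.0296] hy -148.0 tilt 0.39 F [-0.8 -3.   1.6] gap 0.230 j6 -2.13
0.16947622691230504 -2.1259592489460615
```

{"op": "play_rows", "data": {"steps": [[0,0,0,-0.04,0.02,0.01,0.8],[0,0,0,-0.04,0.02,0.01,0.8],[0,0,0,-0.04,0.02,0.01,0.8]]}}

```text
clock: 40.73
tcp_pos: [0.5476, 0.0601, 0.0295]
tool_rot: [2.745, -1.526, 0.021]
wrist_force: [2.2, -5.1, 0.5]
finger_gap: 0.227
```

Run:
```python
from geo import *
s,R=st(); u=-R[:,0]; print((s["tcp_pos"]-FR)@u, s["wrist_force"]@u)
p,d=optics.camera("scene"); crop(p,275,190,110,110,6,"s34.png")
```

```text
t 40.73 tcp [0.5476 0.0601 0.0295] hy -148.1 tilt 0.79 F [ 2.2 -5.1  0.5] gap 0.227 j6 -2.13
0.17019730534554653 -5.479207196850491
```

View pics/s34.png

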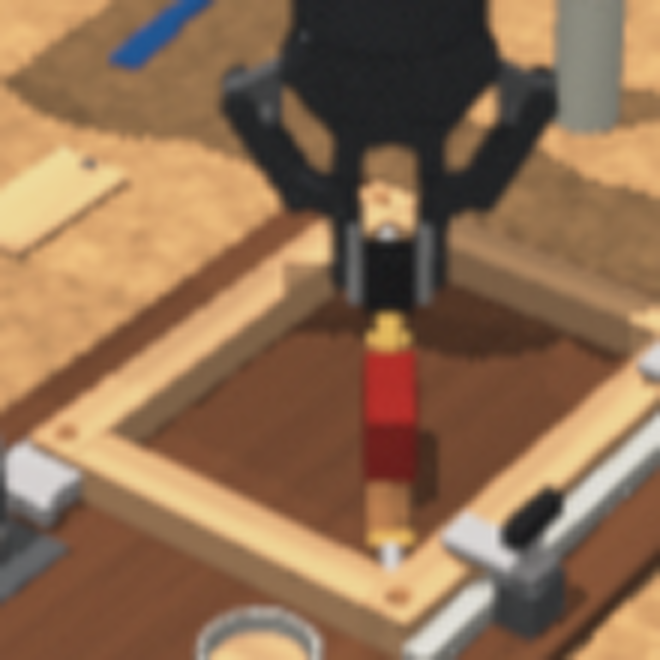

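{"op": "play_rows", "data": {"steps": [[0,-0.04,0,-0.04,0.05,0,0.8],[0,-0.04,0,-0.04,0.05,0.01,0.8],[0,-0.02,0,-0.04,0.05,0.01,0.8]]}}

```text
clock: 41.03
tcp_pos: [0.5474, 0.0601, 0.0296]
tool_rot: [-2.739, 1.524, -0.023]
wrist_force: [4.3, -3.2, -0.8]
finger_gap: 0.23
```

Run:
```python
from geo import *
s,R=st(); u=-R[:,0]; print((s["tcp_pos"]-FR)@u, s["wrist_force"]@u)
```

```text
t 41.03 tcp [0.5474 0.0601 0.0296] hy -148.2 tilt 0.93 F [ 4.3 -3.2 -0.8] gap 0.230 j6 -2.13
0.17030643537088846 -4.992029850026127
```

{"op": "play_rows", "data": {"steps": [[0,0.03,0,-0.01,0,0.01,0.8],[0,0,0,0,0,0,0.5],[0,0,0,0,0,0,0.25],[0,0,0,0,0,0,0.2],[0,0,0,0,0,-0.3,0.2],[0,0,0,0,0,-0.7,0.2],[0,0,0,0,0,-0.9,0.2],[0,0,0,0,0,-1,0.2]]}}

```text
clock: 41.7
tcp_pos: [0.5352, 0.0636, 0.1112]
tool_rot: [-2.748, 1.523, 0.01]
wrist_force: [-0.1, -0.4, -0.4]
finger_gap: 0.397
```

Run:
```python
from geo import *
plan((.42,-.28,.25),-170,14,.2)
```

```text
t 41.70 tcp [0.5352 0.0636 0.1112] hy -148.0 tilt 0.35 F [-0.1 -0.4 -0.4] gap 0.397 j6 -2.13
[0.0, 0.0, 0.27, 0.55, 0.67, -0.33, 0.2]
[0.0, 0.0, 0.27, 0.56, 0.65, -0.33, 0.2]
[0.0, 0.0, 0.27, 0.58, 0.64, -0.33, 0.2]
[0.0, 0.0, 0.27, 0.6, 0.62, -0.33, 0.2]
[0.0, 0.0, 0.27, 0.62, 0.6, -0.33, 0.2]
[0.0, 0.0, 0.27, 0.63, 0.59, -0.33, 0.2]
[0.0, 0.0, 0.27, 0.65, 0.57, -0.33, 0.2]
[0.0, 0.0, 0.27, 0.66, 0.55, -0.33, 0.2]
[0.0, 0.0, 0.27, 0.68, 0.53, -0.33, 0.2]
[0.0, 0.0, 0.27, 0.69, 0.51, -0.33, 0.2]
[0.0, 0.0, 0.27, 0.71, 0.49, -0.33, 0.2]
[0.0, 0.0, 0.27, 0.72, 0.47, -0.33, 0.2]
[0.0, 0.0, 0.27, 0.73, 0.45, -0.33, 0.2]
[0.0, 0.0, 0.27, 0.75, 0.43, -0.33, 0.2]
```

{"op": "play_rows", "data": {"steps": [[0,0,0.25,0.5,0.6,-0.5,0.2],[0,0,0.25,0.55,0.6,-0.5,0.2],[0,0,0.25,0.58,0.62,-0.4,0.2],[0,0,0.25,0.6,0.6,-0.4,0.2],[0,0,0.25,0.62,0.6,-0.3,0.2],[0,0,0.25,0.63,0.58,-0.3,0.2],[0,0,0.25,0.65,0.55,-0.3,0.2],[0,0,0.25,0.65,0.55,-0.3,0.2]]}}

```text
clock: 42.37
tcp_pos: [0.4745, -0.1285, 0.2147]
tool_rot: [-2.578, 1.778, 0.0]
wrist_force: [1.0, 0.1, 0.3]
finger_gap: 0.401
```

{"op": "play_rows", "data": {"steps": [[0,0,0,0.6,0.5,-0.2,0.2],[0,0,0,0.6,0.5,-0.2,0.2],[0,0,0,0.4,0.3,0,0.2],[0,0,0,0,0,0,0.2]]}}

```text
clock: 42.7
tcp_pos: [0.4528, -0.1928, 0.2315]
tool_rot: [-2.573, 1.784, -0.007]
wrist_force: [0.5, 0.6, 0.2]
finger_gap: 0.402
```

Run:
```python
from geo import *
st()
p,d=optics.camera("top"); cv2.imwrite("pics/t40f.png",p); crop(p,262,178,110,90,7,"t40.png")
p,d=optics.camera("scene"); cv2.imwrite("pics/s40f.png",p); crop(p,285,205,100,90,7,"s40.png")
```

```text
t 42.70 tcp [ 0.4528 -0.1928  0.2315] hy -159.5 tilt 0.68 F [0.5 0.6 0.2] gap 0.402 j6 -2.47
```

View pics/t40.png

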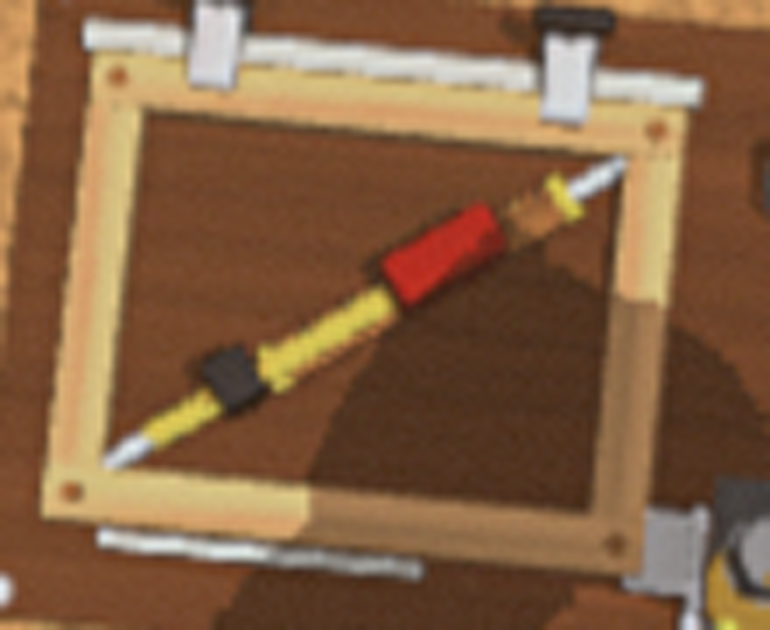

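View pics/s40.png

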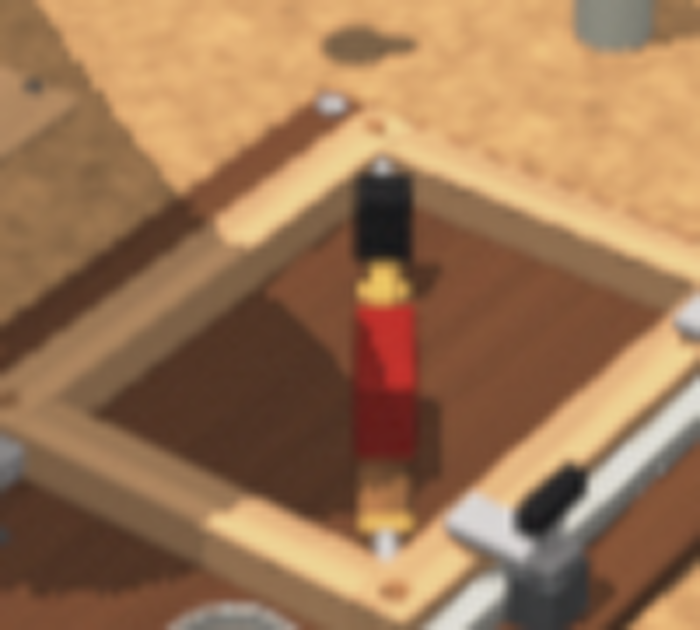

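Run:
```python
from geo import *
T=lambda x,y:(262+(x+.5)/7-.5,178+(y+.5)/7-.5)
P={n:onz("top",T(*a),.03) for n,a in (("FL",(118,76)),("FR",(657,130)),("NL",(71,491)),("NR",(616,543)))}
m=(P["NL"]+P["NR"]-P["FL"]-P["FR"])/2; e=(P["FL"]-P["FR"]+P["NL"]-P["NR"]);e/=np.linalg.norm(e); print("s",m@e, "diags",np.linalg.norm(P["FL"]-P["NR"]),np.linalg.norm(P["FR"]-P["NL"]))
a=onz("top",T(104,467),.02);b=onz("top",T(625,158),.02); print("rule",a,b,np.linalg.norm(a-b))
k=onz("top",T(232,377),.054);g=onz("top",T(436,252),.054); print(np.linalg.norm(k-g)+135)
sq=.0004
print("corners",O-.0675*ex+(.09+sq)*ey, FR)
```

```text
s 0.0007532520383758661 diags 0.25231508563430655 0.2535063379103249
rule [0.52034908 0.10588982 0.02      ] [ 0.63996228 -0.0845915   0.02      ] 0.22492321206052354
135.08633541950775
corners [0.51854017 0.10674512 0.018     ] [ 0.63869179 -0.0838664   0.018     ]
```

Run:
```python
from bench import ctrl
print(ctrl.read_state()["clock"]); print(ctrl.hand_in())
```

```text
42.8
the job is handed in; nothing more can be done
None
```

I measured both inside diagonals before touching the bolt. The frame was out of square by about 12 mm, and it now agrees to about 1 mm. I handed the job in at 42.8 s, with the rule let go in the second diagonal.

- **First diagonal (far left–near right):** drawn until both points stopped against their corner sides. The tongue stood at about 32 mm, so the diagonal is about 219 mm. I then gripped the block again and confirmed the fixed point was still home.
- **Second diagonal (far right–near left):** about 231 mm, from the length in the top picture. The tongue travel suggested about 2 mm more, and I went with the picture. The brass ring showed that the rule's body did not shift while I drew the tongue.
- **Bolt:** I turned it about 55° counter-clockwise. The frame's corner pins now show 0.4 to 0.75 mm of racking left, so the diagonals should differ by about 0.6 to 1.2 mm.
- **Seating the rule again:** turning the bolt pushed the tongue in too far, and the sliding point came off its corner. My first try at drawing it out dragged the rule a few mm off the far right corner. I seated the fixed point once more and drew the tongue again, pressing down lightly.

**Last checks:** both tips appear in their corners in the top picture, and the brass ring is back at its seated spot. The image length of the rule is 224.9 mm where I expected about 223.4 mm. I put that down to the coarse pixels, but I did not check it another way. I saw no sign of the other things on the bench being moved, though I made no separate check of each.

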